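# Shut the stove's gas starter with its valve key and hang the key back

## Robot

A 6-joint arm with a two-finger parallel gripper is mounted at the origin on the work surface. World frame = base frame: x ahead of the robot, y to its left, z up, the work surface at z = 0. Lengths are in m, angles in rad, forces in N, time in s.
With the tool pointing down it reaches from about 0.375 to 0.9 m from the base axis. Payload 3.1 kg.
Tool frame: the origin (TCP) lies at the very end of the fingers, on their centre line; the grasp point (between the pads) lies 19 mm behind it; x points along the fingers, z is the direction in which the jaws open and shut, and the axes are right-handed (so a half turn about x gives the same grasp; the last joint's range is limited). The gripper opens to 85 mm and grips with 20 to 120 N. Pads are 22 mm wide; open, the fingers measure 114 mm over their backs; the gripper's body (76 mm by 85 mm) begins 54 mm behind the grasp point. The pads swing forward as they close: fully open they stand 13 mm farther back than shut.
Start: joints at [-1.442, 0.527, 1.433, -0, 1.181, -0.178], TCP at [0.189, -0.596, 0.21] pointing down, gripper open.
Joint ranges: [-3.08, 3.08], [-0.75, 2.2], [0.22, 2.44], [-1.43, 4.57], [0, 2.65], [-2.85, 2.85]. Speed limits (rad/s): [2.79, 2.79, 3.14, 3.14, 3.14, 3.14].

## Interface

Orientations are given as a unit quaternion [x, y, z, w].
In Python, from station import manip, viewer, job gives the robot as it stands.
- The arm moves only by the tool move_arm, never from a script. Its argument "deltas" is one flat list of numbers, 7 for each row, row after row: the finger opening in mm, from 0 to 85.4, then the shift along the tool's x, y, z in mm, then the turn, a rotation vector about the tool's x, y, z in degrees. In form: [jaw, tx, ty, tz, rx, ry, rz, jaw, tx, ty, tz, rx, ry, rz, ...]. A call has 1 to 10 rows; each row shifts and turns the commanded pose from where the row before left it, along the tool's axes as they then stand; what a row does not reach is not made up. A row lasts 1/10 s, in which the tool goes at most 50 mm and 8.59 degrees, less where a joint would pass 70% of its speed; a pose out of reach is approached as far as the arm can. A call is refused whole if a number of a shift passes 50 or a number of a turn 8.59, either way. A call with a gripper value outside its range is refused whole. The fingers move at their own pace and stop on an object; "force" is the grip in N (left out, the last holds). Time passes only in rows, so rows that do not move let the fingers close. It gives the time, the measured TCP pose, the force and the opening at its end, in the units of the state.
- manip.sense(): the state, without advancing time (a new reading comes with each control period).
- viewer.snapshot(name): name is "scene" or "top"; returns a dict with "image" (384x512x3 uint8, red, green, blue), "depth" (384x512 float32, m along the optical axis (not along the pixel's ray), 0 where there is no reading), "fovy" (degrees; the focal length in pixels is half the picture's height over the tangent of half this angle, whatever the lens; pixels are square), "cx", "cy" (the principal point, pixels), "R" (3x3) and "t" (3): a world point X has camera coordinates R X + t. Camera axes: x right, y down, z forward; pixel columns grow to the right and rows downward; lengths in m; the calibration is good to about 2 mm. A picture is of the moment at which its call begins.
- job.sign_off(): hands the job in, once; it reports no verdict.
The state is a dict: "t": time; "q": joint angles; "qd": joint speeds; "tau": joint torques, N m; "tcp_pos": TCP position; "tool_rot": TCP orientation; "force": force on the tool from outside, world axes, zero at the start; "ft_torque": the same for the moment, N m; "finger_gap": opening from 0.0 (shut) to 1.0 (fully open).
Only numpy, scipy, OpenCV 4.12 (cv2) and the standard library are available. Lean on these libraries where they do the work, as an engineer would, in place of code of your own. Each camera call takes 0.05 s, during which the arm holds its last target.

## Task

The charcoal has caught, so shut off its gas starter: take the red-handled valve key off the slanted hook of the stove-tool stand, push it down the brass gas cock until its square drops fully into the socket inside (feel for it, you cannot tell beforehand which way the socket faces), and turn it clockwise until the cock is fully shut against its stop. Then draw the key out and hang it by its bow well onto the same slanted hook again and let go. Leave the phone repair things on the counter as they are.

Things in the scene. Friction and masses are not known exactly. Their poses are not given: they have to be found in the camera images.
- key: Valve key, 157 mm long, 0.25 kg, hanging upright at the start. Origin: centre of the lower tip; z up to the bow, y across the 50 mm bow, x across its 14 mm thickness. Heights from the tip: taper from 8 to 14 mm square 0-10, square shank 14 x 14 mm (flats face x and y) 10-62, round neck of 16 mm with a 22 mm ring 62-95, red bow 95-157.
- key_tip (a point): Centre of the key's lower tip (same as the key's origin and axes).
- key_bow (a point): Middle of the key's bow, 130 mm above the tip on its axis: the place to grip (axes as the key's). The bow is an open frame; its two upright sides (10 mm wide in y, 14 mm in x, 95-150 mm above the tip) have flat outer faces at y = +-25 mm. Grip across these 50 mm from above, the fingers left and right of the peg that runs through the eye (30 mm wide, 107-143 mm above the tip).
- key_bar (a point): Centre of the bow's round top bar (14 mm diameter, along y), 150 mm above the tip on the key's axis; by this bar the key hangs on the hook (axes as the key's).
- stand: Fixed stove-tool stand: base 130 mm across and 12 mm thick, 16 mm post 180 mm high; origin on the counter under the post. At the top a 10 mm thick peg leaves the post towards the stand's -x and rises at 35 degrees; a 22 mm collar on it stops a hung key 10 mm short of the post. Two lower pegs on the +x side (all below 170 mm) carry a fixed brush and rake.
- hook_rest (a point): Where the centre of the key's top bar lies with the key hung home against the collar: 25 mm to the stand's -x side of the post, 202 mm up (axes as the stand's). The peg runs parallel to (-0.819, 0, 0.574) in the stand's frame, 12 mm below this point square to the peg; its end is 38 mm further along. A hung key is upright, its y along the stand's y. It may stay put by friction anywhere on the peg.
- hook_tip (a point): The rounded free end of the slanted peg (axes as the stand's).
- valve_mouth (a point): Centre of the mouth of the fixed upright brass gas cock, 58 mm across, 71 mm high. Below the mouth: funnel 40 mm wide narrowing to a round 22 mm bore at 11 mm; from 21 to 45 mm (solid floor) the 16.5 mm square socket of the turning plug. It takes the key only within 10 degrees of its flats (every 90 degrees); else the tip stops 26-31 mm below the mouth. The turret's yaw does not tell the socket's.
- gas_plug (a joint): How far the plug is still open, rad: 0 = fully shut against its stop, 1.05 to 1.4 at the start; clockwise seen from above shuts it and takes 0.3 N m. The key has up to 12 degrees of play each way before it drives the plug. The cock was plumbed in at any angle, so this value does not tell which way the socket faces: lower the key, and if it stops high, lift, turn a little and try again.
- phone_vise: Bystander: loose black phone vise with clamp knob, 157 x 80 x 33 mm, origin under its centre.
- jar: Bystander: loose small glass jar with a screw-top metal lid, 54 mm diameter, 66 mm high, origin under its centre.
- speaker: Bystander: loose grey speaker module, 60 x 42 x 25 mm, origin under its centre.
- tweezer: Bystander: loose stainless tweezer, 130 x 12 x 8 mm, origin under its centre.
Mind the look-alikes: they are no part of the job. What is meant by the key is not blue or turquoise, and is the smaller of those in its own colour.

How it is judged:
On the way, in this order (a step that is already met when the one before it is completed fails the run):
1. the key stands fully down in the gas cock's socket (horizontal distance between key_tip and valve_mouth below 0.004 m and z of key_tip in the frame of valve_mouth below -0.037 m and angle between key_tip's own z axis and vertical below 0.12 rad), for 0.1 s.
2. the cock is turned fully shut with the key in it (all of step 1 and value of joint gas_plug below 0.07 rad), for 0.1 s.
3. the key hangs by its bow on the slanted hook, let go (value of joint gas_plug below 0.07 rad and distance between key_bar and hook_rest below 0.034 m and y of key_bar in the frame of hook_rest between -0.014 and 0.014 m and contact force between key and stand above 0.5 N and angle between key_bar's own z axis and vertical below 0.4 rad and contact force between key and the fingers below 0.05 N), for 0.3 s.
At the end, for the whole second after the job is handed in: The gas cock reads less than 0.07 rad open; the key hangs by its top bar on the slanted peg (bar centre within 34 mm of its home rest and within 14 mm sideways), borne by the stand, within 0.4 rad of upright, at rest and let go; no bystander was shoved more than 20 mm (all of step 3 and linear speed of key below 0.05 m/s and angular speed of key below 0.6 rad/s); the robot touches nothing.
It fails at once if the phone vise is shoved more than 20 mm (distance of phone_vise from where it was at the start of the episode above 0.02 m).
It fails at once if the glass jar is shoved more than 20 mm (distance of jar from where it was at the start of the episode above 0.02 m).
It fails at once if the speaker module is shoved more than 20 mm (distance of speaker from where it was at the start of the episode above 0.02 m).
It fails at once if the tweezer is shoved more than 20 mm (distance of tweezer from where it was at the start of the episode above 0.02 m).
It also fails if it takes over 64 s, if anything falls off the work surface, if the arm or the gripper's body presses on something with over 40 N, if the wrist force passes 120 N, or if a joint passes its speed limit or range.

## Working session

There is one attempt and no reset: what is moved stays moved. The work goes in short steps, Python scripts to look and compute and a tool call to move; the robot and the scene stay as the last step left them, time stands still between calls to the robot, and variables do not carry over. Pictures are saved under pics/ and viewed, and the job is handed in when it is done.

Besides the shell and the picture viewer there is one more tool, called after "Emit:" as name(argument=value, ...) on one line, values as JSON. move_arm: Moves the arm, as the interface text tells. Its arguments: {"type":"object","properties":{"deltas":{"type":"array"},"force":{"type":"number"}},"required":["deltas"]}

```bash
mkdir -p pics; ls
cat > h.py <<'E'
import numpy as np, cv2
from station import manip, viewer, job
def snap(n):
    s=viewer.snapshot(n); s['f']=s['image'].shape[0]/2/np.tan(np.radians(s['fovy'])/2); return s
def pts(s):
    d=s['depth'];v,u=np.mgrid[:d.shape[0],:d.shape[1]]
    c=np.stack([(u-s['cx'])/s['f']*d,(v-s['cy'])/s['f']*d,d],-1)
    return (c-s['t'])@np.array(s['R'])
def save(s,fn,box=None,k=1):
    im=s['image'][...,::-1]
    if box: u0,v0,u1,v1=box; im=im[v0:v1,u0:u1]
    if k!=1: im=cv2.resize(im,None,fx=k,fy=k,interpolation=cv2.INTER_CUBIC)
    cv2.imwrite(fn,im)
E
python3 - <<'E'
from h import *
import pickle
print(manip.sense())
for n in('scene','top'):
    s=snap(n);save(s,f'pics/{n}0.png',k=1.5);pickle.dump(s,open(n+'0.pkl','wb'))
    print(n,s['fovy'],s['cx'],s['cy'],s['f'],-np.array(s['R']).T@s['t'])
E
```

```text
pics
{'t': 0.0, 'q': array([-1.44151637e+00,  5.28476013e-01,  1.43392067e+00,  1.09436014e-05,
        1.18139880e+00, -1.78497179e-01]), 'qd': array([ 2.36335352e-04, -9.55276953e-04, -9.90418461e-05, -8.76967237e-04,
       -8.41260735e-04, -3.96324418e-04]), 'tau': array([ 6.70429527e-04, -4.42348588e+01, -1.78022593e+01, -1.92872380e-04,
        8.45216622e-03,  1.28408324e-06]), 'tcp_pos': array([ 0.18926982, -0.59484219,  0.20882179]), 'tool_rot': array([ 0.4180178 ,  0.57126538, -0.41688468,  0.57019659]), 'force': array([0.66932803, 1.107008  , 0.34494967]), 'ft_torque': array([0.00980846, 0.03031254, 0.01874606]), 'finger_gap': 1.0005674383246366}
scene 50.291988442550476 254.37172332965534 186.12654325023058 409.02104717803803 [ 1.15128508 -0.17238467  0.7075714 ]
top 42.34044681173197 249.3054933878054 197.94903708067415 495.7695987456981 [0.45731265 0.02507621 1.51883989]
```

View pics/scene0.png

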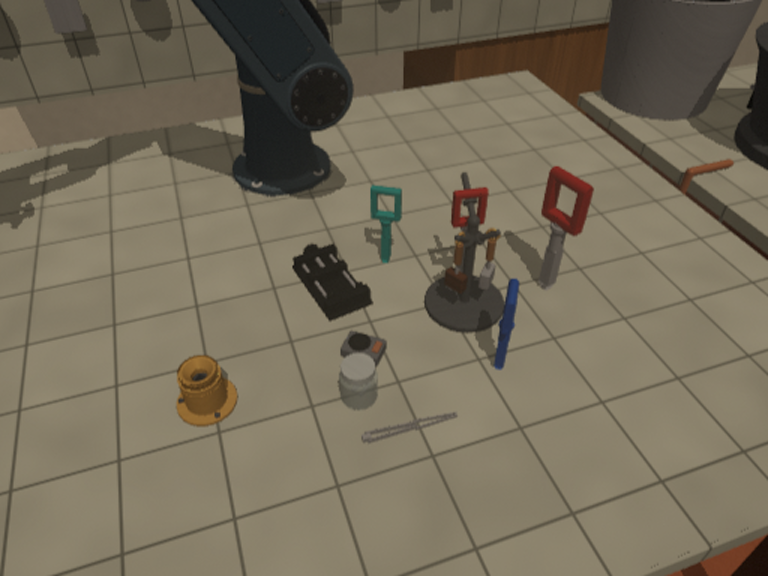

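View pics/top0.png

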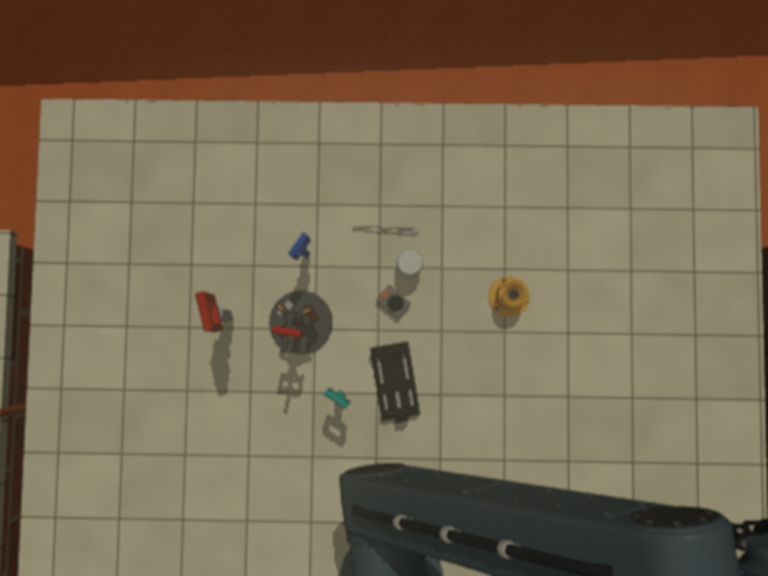

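Candidates (in the 1.5x pictures, scene pixels): red key on the stand's slanted peg (470,207), larger red key free-standing (567,200), teal key (386,205), blue key (510,310). By the description it is the smaller red one on the peg. The cock is at (203,385). Next I check it in a close crop and measure.

Run:
```python
from h import *
import pickle
S=pickle.load(open('scene0.pkl','rb'));T=pickle.load(open('top0.pkl','rb'))
a=cv2.resize(S['image'][105:225,270:410,::-1],None,fx=4,fy=4,interpolation=cv2.INTER_CUBIC)
cv2.imwrite('pics/c1.png',a)
b=cv2.resize(T['image'][180:245,170:230,::-1],None,fx=8,fy=8,interpolation=cv2.INTER_CUBIC);cv2.imwrite('pics/c2.png',b)
c=cv2.resize(T['image'][170:220,315:365,::-1],None,fx=8,fy=8,interpolation=cv2.INTER_CUBIC);cv2.imwrite('pics/c3.png',c)
print(np.round(T['R'],3),np.round(S['R'],3))
for n,s in(('scene',S),('top',T)):
    P=pts(s);h=cv2.cvtColor(s['image'],cv2.COLOR_RGB2HSV)
    m=(((h[...,0]<6)|(h[...,0]>172))&(h[...,1]>150)&(h[...,2]>80)).astype(np.uint8)
    k,l,st,ce=cv2.connectedComponentsWithStats(m)
    for i in range(1,k):
        if 30<st[i,4]<1500:
            q=P[l==i];q=q[np.isfinite(q).all(1)];print(n,st[i],ce[i].round(1),np.median(q,0).round(4),q.min(0).round(3),q.max(0).round(3))
    m=((h[...,0]>10)&(h[...,0]<24)&(h[...,1]>150)&(h[...,2]>90)).astype(np.uint8)
    k,l,st,ce=cv2.connectedComponentsWithStats(m)
    for i in range(1,k):
        if 100<st[i,4]<3000:
            q=P[l==i];print(n,'brass',st[i],ce[i].round(1),np.median(q,0).round(4),q.min(0).round(3),q.max(0).round(3))
```

```text
[[ 0.016 -1.    -0.011]
 [-0.997 -0.015 -0.073]
 [ 0.073  0.012 -0.997]] [[ 0.33   0.944 -0.004]
 [ 0.631 -0.223 -0.743]
 [-0.702  0.242 -0.67 ]]
scene [367 111  28  45 331] [383.5 128.7] [0.5506 0.3381 0.2154] [ 0.489 -0.172  0.142] [1.151 0.352 0.708]
scene [362 119  19  33 164] [370.5 138.8] [0.5071 0.3296 0.1516] [ 0.495 -0.172  0.146] [1.151 0.345 0.708]
scene [302 125  23  26 256] [312.4 135.8] [0.4935 0.1863 0.1953] [ 0.474 -0.172  0.151] [1.151 0.215 0.708]
scene brass [ 118  237   40   47 1205] [135.4 261.6] [ 0.5916 -0.2335  0.0419] [ 0.544 -0.274  0.004] [ 1.151 -0.172  0.708]
top [131 195  16  25 197] [138.1 207.9] [0.5217 0.3363 0.2183] [0.493 0.323 0.14 ] [0.556 0.355 0.229]
top [182 218  18   6  76] [190.4 220.4] [0.4923 0.1962 0.2074] [0.485 0.172 0.199] [0.498 0.219 0.214]
top brass [326 185  26  23 333] [339.3 195.3] [ 0.5771 -0.222   0.0603] [ 0.457 -0.266 -0.001] [0.612 0.025 1.519]
```

View pics/c1.png

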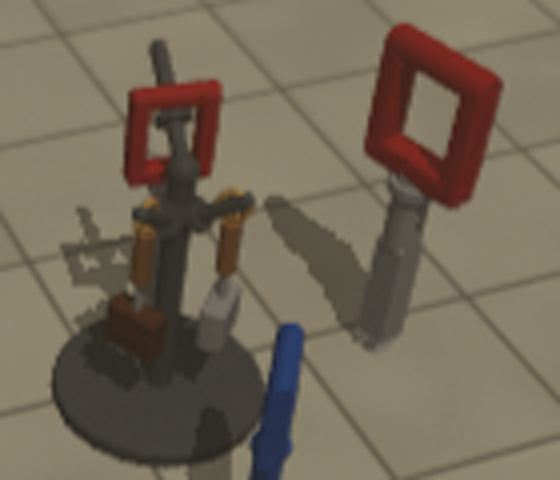

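View pics/c2.png

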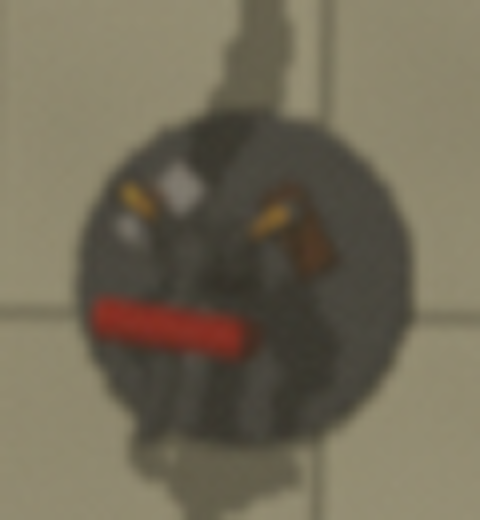

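View pics/c3.png

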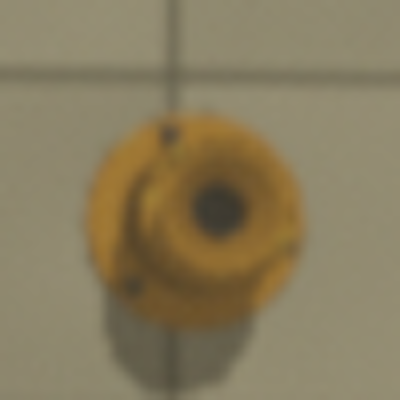

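The crop shows the small red key's bow (scene crop 125-220, 80-185) threaded by the slanted peg, and the collar is visible through the eye. The big red key stands free to the right.

Run:
```python
from h import *
import pickle
S=pickle.load(open('scene0.pkl','rb'));T=pickle.load(open('top0.pkl','rb'))
def ray(s,u,v,z):
    C=-np.array(s['R']).T@s['t']; d=np.array(s['R']).T@np.array([(u-s['cx'])/s['f'],(v-s['cy'])/s['f'],1]); return C+d*(z-C[2])/d[2]
# key bar from top
h=cv2.cvtColor(T['image'],cv2.COLOR_RGB2HSV)
m=(((h[...,0]<6)|(h[...,0]>172))&(h[...,1]>120)&(h[...,2]>60)).astype(np.uint8);m[:,:165]=0;m[:,235:]=0;m[:200]=0;m[240:]=0
cn=max(cv2.findContours(m,cv2.RETR_EXTERNAL,cv2.CHAIN_APPROX_NONE)[0],key=cv2.contourArea)
r=cv2.minAreaRect(cn);print('bar',r)
bx=cv2.boxPoints(r); P=np.array([ray(T,u,v,.208) for u,v in bx]);print(P.round(4)); c=ray(T,*r[0],.208);print('barcen',c.round(4))
e=[P[i+1]-P[i] for i in range(3)];e=max(e,key=np.linalg.norm);print('bar len',np.linalg.norm(e),'dir',np.degrees(np.arctan2(e[1],e[0])))
# key bow points in scene & top
for n,s in(('s',S),('t',T)):
    Pp=pts(s);hh=cv2.cvtColor(s['image'],cv2.COLOR_RGB2HSV)
    mm=((hh[...,0]<6)|(hh[...,0]>172))&(hh[...,1]>120)&(hh[...,2]>60)&(np.linalg.norm(Pp[...,:2]-[.493,.195],axis=-1)<.05)&(s['depth']>0)
    q=Pp[mm];print(n,len(q),np.percentile(q,[1,50,99],axis=0).round(4).tolist())
    if n=='s':
        for lo,hi in((.145,.165),(.165,.185),(.185,.205),(.2,.22)):
            z=q[(q[:,2]>lo)&(q[:,2]<hi)];
            if len(z)>5: A=np.polyfit(z[:,1],z[:,0],1);print(lo,len(z),z.mean(0).round(4),z.min(0).round(3),z.max(0).round(3),'ang',np.degrees(np.arctan(A[0])))
# base disc
P=pts(T);near=np.linalg.norm(P[...,:2]-[.5,.19],axis=-1)<.11
g=T['image'].mean(-1)
m=(near&(P[...,2]>.006)&(P[...,2]<.22)).astype(np.uint8)
m2=(near&(P[...,2]>.005)&(P[...,2]<.02)).astype(np.uint8)
cn=max(cv2.findContours(m2,cv2.RETR_EXTERNAL,cv2.CHAIN_APPROX_NONE)[0],key=cv2.contourArea)
(u,v),rad=cv2.minEnclosingCircle(cn);print('disc',u,v,rad,ray(T,u,v,.012).round(4)); el=cv2.fitEllipse(cn);print(el,ray(T,*el[0],.012).round(4))
# stand high points not red (peg)
for n,s in(('s',S),('t',T)):
    Pp=pts(s);hh=cv2.cvtColor(s['image'],cv2.COLOR_RGB2HSV)
    mm=(np.linalg.norm(Pp[...,:2]-[.49,.195],axis=-1)<.09)&(Pp[...,2]>.18)&(hh[...,1]<110)
    q=Pp[mm]; print(n,'\n',q[np.argsort(q[:,2])][::3].round(3).tolist())
# valve
for n,s in(('s',S),('t',T)):
    Pp=pts(s);mm=(np.linalg.norm(Pp[...,:2]-[.58,-.22],axis=-1)<.06)&(Pp[...,2]>.066)&(Pp[...,2]<.08)
    q=Pp[mm];A=np.c_[q[:,:2],np.ones(len(q))]
    print('valve',len(q),q.mean(0).round(4),q.min(0).round(4),q.max(0).round(4))
    mm=mm.astype(np.uint8);cn=max(cv2.findContours(mm,cv2.RETR_EXTERNAL,cv2.CHAIN_APPROX_NONE)[0],key=cv2.contourArea);el=cv2.fitEllipse(cn);print(el,ray(s,*el[0],.071).round(4),ray(s,*cv2.minEnclosingCircle(cn)[0],.071).round(4))
    mm=((np.linalg.norm(Pp[...,:2]-[.58,-.22],axis=-1)<.06)&(Pp[...,2]>.004)&(s['depth']>0)).astype(np.uint8)
```

```text
bar ((190.51922607421875, 220.4038543701172), (17.650453567504883, 4.510671138763428), 11.309932708740234)
[[0.4899 0.2192 0.208 ]
 [0.5016 0.2172 0.208 ]
 [0.4932 0.1711 0.208 ]
 [0.4815 0.1731 0.208 ]]
barcen [0.4915 0.1951 0.208 ]
bar len 0.04685475504015642 dir -100.3708367474194
s 288 [[0.4825, 0.1674, 0.1525], [0.4934, 0.186, 0.1928], [0.5006, 0.2145, 0.2096]]
0.145 63 [0.4934 0.1857 0.158 ] [0.484 0.167 0.151] [0.501 0.214 0.164] ang 8.897700655126775
0.165 59 [0.4948 0.189  0.175 ] [0.487 0.167 0.166] [0.501 0.213 0.185] ang 7.88148973389706
0.185 85 [0.4938 0.1895 0.1978] [0.47  0.167 0.186] [0.5   0.215 0.205] ang 7.974447896328625
0.2 122 [0.4923 0.1912 0.206 ] [0.474 0.167 0.201] [0.501 0.215 0.21 ] ang 8.056175794917358
t 81 [[0.4849, 0.1726, 0.2006], [0.4924, 0.1965, 0.2072], [0.5003, 0.2181, 0.2129]]
disc 200.30992126464844 214.07025146484375 21.9948787689209 [0.5164 0.1912 0.012 ]
((203.39144897460938, 213.55856323242188), (33.648651123046875, 40.93949508666992), 164.9329833984375) [0.5181 0.1819 0.012 ]
s 
 [[0.513, 0.188, 0.18], [0.506, 0.189, 0.18], [0.503, 0.19, 0
[... 1081 characters left out ...]
474, 0.197, 0.204], [0.477, 0.199, 0.206], [0.471, 0.201, 0.208], [0.469, 0.201, 0.21], [0.466, 0.201, 0.21], [0.458, 0.203, 0.213], [0.456, 0.203, 0.213], [0.463, 0.2, 0.215], [0.456, 0.2, 0.216], [0.458, 0.197, 0.218]]
valve 253 [ 0.5696 -0.2335  0.0697] [ 0.5443 -0.2596  0.066 ] [ 0.5987 -0.2099  0.0745]
((131.4160919189453, 247.2548828125), (20.49905776977539, 24.685405731201172), 70.49940490722656) [ 0.5742 -0.2334  0.071 ] [ 0.5735 -0.2332  0.071 ]
valve 93 [ 0.5761 -0.233   0.07  ] [ 0.5529 -0.2528  0.066 ] [ 0.5969 -0.2086  0.0766]
((342.8826599121094, 195.42198181152344), (14.679218292236328, 15.097463607788086), 129.6172332763672) [ 0.5751 -0.2313  0.071 ] [ 0.5751 -0.2312  0.071 ]
```

```bash
cat >> h.py <<'E'
from scipy.spatial.transform import Rotation as Ro
def yaw(v): return np.degrees(np.arctan2(v[1],v[0]))
def plan(pos=None,zyaw=None):
    """needed shift in present tool axes (mm), turn about tool x (deg) so tool z heads to zyaw mod 180, tilt err"""
    s=manip.sense();R=Ro.from_quat(s['tool_rot']).as_matrix()
    print('t',round(s['t'],2),'tcp',s['tcp_pos'].round(4),'q',s['q'].round(3),'F',s['force'].round(2),'M',s['ft_torque'].round(2),'gap',round(s['finger_gap']*85.4,1))
    y0=yaw(R[:,2]); print(' xaxis',R[:,0].round(4),'zyaw',round(y0,2))
    if zyaw is not None:
        d=(zyaw-y0+90)%180-90; print(' rx needed',round(-d,2),'or',round(-d+180*np.sign(d),2))
        Rt=np.array([[0,0,0]])
    if pos is not None:
        print(' shift tool mm',(R.T@(np.array(pos)-s['tcp_pos'])*1000).round(1))
    return s,R
E
python3 - <<'E'
from h import *
plan([.4915,.193,.3],81)
T=snap('top') if 0 else None
import pickle
T=pickle.load(open('top0.pkl','rb'));P=pts(T)
for u,v,n in((225,265,'teal'),(200,163,'blue'),(262,254,'vise'),(272,175,'jar')):
    q=P[v-15:v+15,u-15:u+15].reshape(-1,3);print(n,q[q[:,2].argmax()].round(3))
E
```

```text
t 0.1 tcp [ 0.1893 -0.5949  0.2089] q [-1.441  0.528  1.434 -0.     1.181 -0.178] F [-0.24  0.42 -0.77] M [ 0.    0.01 -0.02] gap 85.5
 xaxis [-3.e-04  2.e-03 -1.e+00] zyaw -72.36
 rx needed 26.64 or -153.36
 shift tool mm [ -89.6  526.7 -659.5]
teal [0.457 0.025 1.519]
blue [0.457 0.025 1.519]
vise [0.457 0.025 1.519]
jar [0.457 0.025 1.519]
```

Emit:
move_arm(deltas=[85,-47,0,0,0,0,0,85,-47,0,0,0,0,0,85,-47,0,0,0,0,0,85,0,25,-32,0,0,0,85,0,25,-32,0,0,0,85,0,25,-32,0,0,0,85,0,25,-32,0,0,0,85,0,25,-32,0,0,0,85,0,25,-32,0,0,0,85,0,25,-32,0,0,0])

```text
t: 1.1
tcp_pos: [0.2884, -0.3271, 0.3504]
tool_rot: [0.418, 0.571, -0.417, 0.57]
force: [1.7, -0.3, -0.6]
finger_gap: 0.996
```

Emit:
move_arm(deltas=[85,0,25,-32,0,0,0,85,0,25,-32,0,0,0,85,0,25,-32,0,0,0,85,0,25,-32,0,0,0,85,0,25,-32,0,0,0,85,0,25,-32,0,0,0,85,0,25,-32,0,0,0,85,0,25,-32,0,0,0,85,0,25,-32,0,0,0,85,0,25,-32,0,0,0])

```text
t: 2.1
tcp_pos: [0.4295, 0.0534, 0.3506]
tool_rot: [0.417, 0.571, -0.417, 0.571]
force: [1.4, -0.4, 0.8]
finger_gap: 0.997
```

```bash
python3 -c "
from h import *
plan([.4915,.193,.33],81)"
```

```text
t 2.1 tcp [0.4295 0.0534 0.3506] q [-0.136  0.098  1.675 -0.     1.369  1.127] F [ 1.45 -0.45  0.79] M [-0.    0.02  0.04] gap 85.2
 xaxis [-4.e-04 -1.e-04 -1.e+00] zyaw -72.35
 rx needed 26.65 or -153.35
 shift tool mm [  20.6  101.4 -114.3]
```

Emit:
move_arm(deltas=[85,0,25,-29,0,0,0,85,0,25,-29,0,0,0,85,0,25,-28,0,0,0,85,0,26,-28,0,0,0,85,0,0,0,-8.5,0,0,85,0,0,0,-8.5,0,0,85,0,0,0,-8.5,0,0,85,0,0,0,-8.5,0,0,85,0,0,0,-8.5,0,0,85,0,0,0,-8.5,0,0])

```text
t: 3.1
tcp_pos: [0.4909, 0.1908, 0.3503]
tool_rot: [0.129, 0.696, -0.129, 0.695]
force: [-0.2, -0.2, 0.8]
finger_gap: 0.994
```

Emit:
move_arm(deltas=[85,0,0,0,-8.5,0,0,85,0,0,0,-8.5,0,0,85,0,0,0,-8.5,0,0,85,0,0,0,-8.5,0,0,85,0,0,0,-8.5,0,0,85,0,0,0,-8.5,0,0,85,0,0,0,-8.5,0,0,85,0,0,0,-8.5,0,0,85,0,0,0,-8.5,0,0,85,0,0,0,-8.5,0,0])

```text
t: 4.1
tcp_pos: [0.4909, 0.1908, 0.3503]
tool_rot: [-0.374, 0.6, 0.375, 0.599]
force: [-0.5, -0.4, 0.2]
finger_gap: 0.995
```

Emit:
move_arm(deltas=[85,0,0,0,-8.5,0,0,85,0,0,0,-8.5,0,0,75,0,0,0,0,0,0,75,0,0,0,0,0,0])

```text
t: 4.5
tcp_pos: [0.491, 0.1908, 0.3505]
tool_rot: [-0.457, 0.54, 0.457, 0.54]
force: [-0.2, -0.1, 0.6]
finger_gap: 0.88
```

Run:
```python
from h import *
plan([.4915,.193,.27],81)
s=snap('top');save(s,'pics/t1.png',(130,160,260,270),5)
s=snap('scene');save(s,'pics/s1.png',(240,40,440,220),4)
```

```text
t 4.5 tcp [0.491  0.1908 0.3505] q [ 0.158  0.252  1.478  0.     1.412 -1.246] F [-0.24 -0.1   0.59] M [-0.01 -0.02  0.03] gap 75.2
 xaxis [-8.e-04 -1.e-04 -1.e+00] zyaw 80.46
 rx needed -0.54 or 179.46
 shift tool mm [80.5 -0.2  2.3]
```

View pics/s1.png

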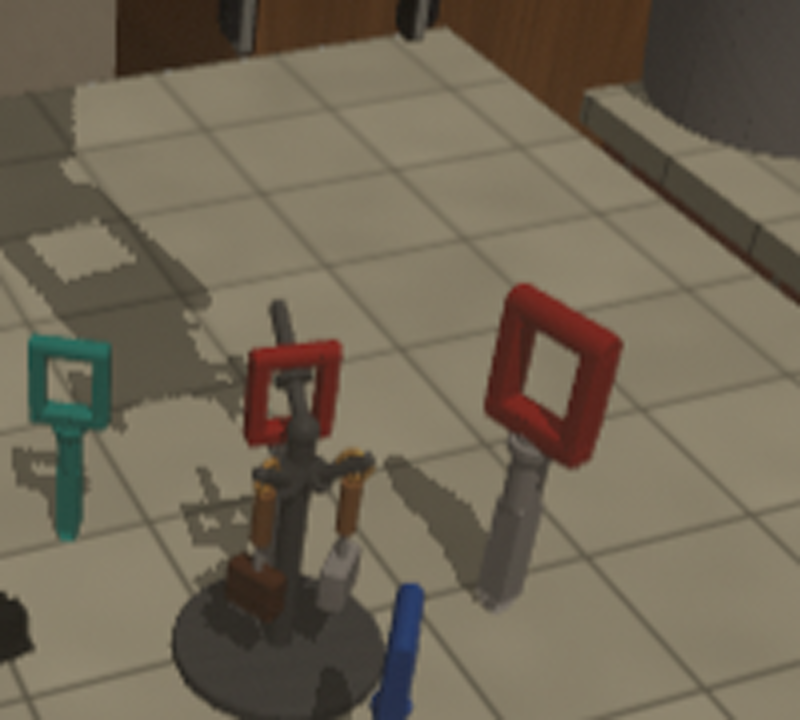

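The key still hangs undisturbed, but the gripper does not appear in this crop; I check the whole picture.

Run:
```python
from h import *
s=snap('scene');save(s,'pics/s2.png',None,1.5)
X=np.array([.491,.1908,.35]);c=np.array(s['R'])@X+s['t'];print(c[:2]/c[2]*s['f']+[s['cx'],s['cy']])
```

```text
[319.83726715  65.95702507]
```

View pics/s2.png

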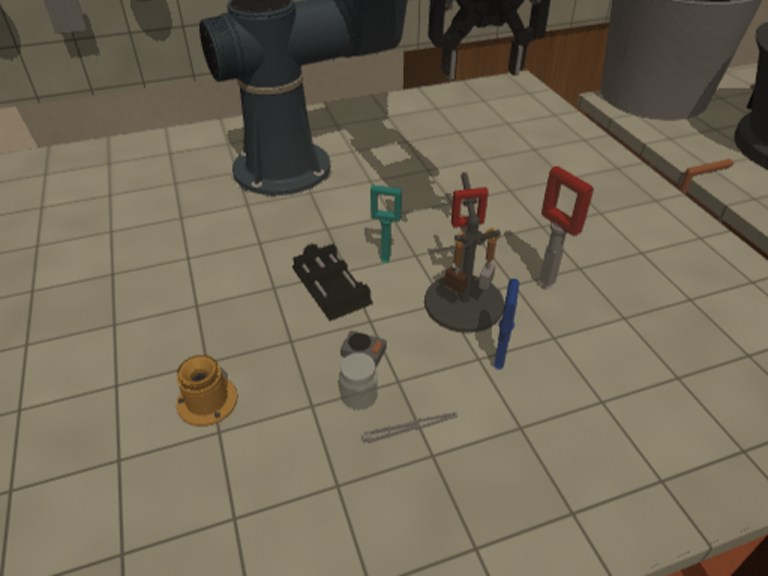

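View pics/t1.png

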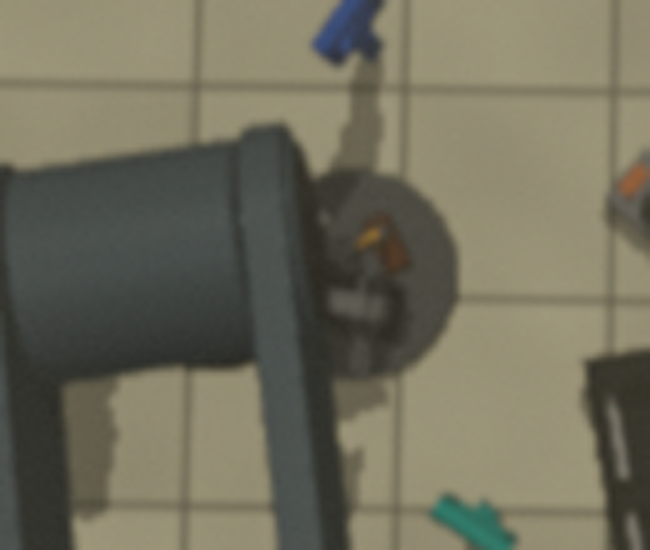

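Run:
```python
from h import *
s=snap('scene');save(s,'pics/s3.png',(270,0,380,80),7)
P=pts(s)
for (a,b) in((290,310),(335,355)):
  for v in range(30,66,3):
    r=P[v,a:b]; k=(np.abs(r[:,0]-.49)<.1)&(r[:,2]>.25)
    if k.any(): print(a,v,k.sum(),r[k].mean(0).round(3),'u',np.where(k)[0].mean()+a)
```

```text
290 30 16 [0.494 0.137 0.428] u 297.5
290 33 9 [0.491 0.141 0.421] u 299.0
290 36 10 [0.491 0.143 0.415] u 299.5
290 39 10 [0.491 0.143 0.409] u 299.5
290 42 10 [0.492 0.144 0.404] u 299.5
290 45 9 [0.49  0.143 0.398] u 299.0
290 48 8 [0.493 0.144 0.394] u 299.5
290 51 6 [0.492 0.147 0.387] u 300.5
335 30 10 [0.503 0.229 0.419] u 345.9
335 33 10 [0.504 0.229 0.414] u 345.5
335 36 11 [0.503 0.229 0.408] u 345.0
335 39 10 [0.504 0.229 0.403] u 344.5
335 42 11 [0.503 0.229 0.397] u 344.0
335 45 10 [0.503 0.229 0.391] u 343.5
335 48 6 [0.505 0.227 0.386] u 342.5
```

View pics/s3.png

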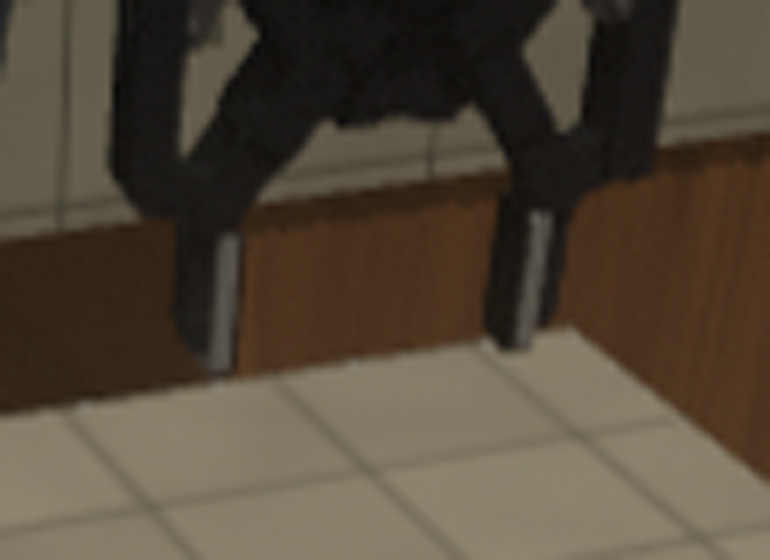

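Run:
```python
from h import *
s=snap('scene');P=pts(s)
for v in range(4,20,2): print(v,P[v,322:332:3].round(3).tolist())
print('table')
for u,v in((60,140),(150,150),(60,250),(60,350),(250,350),(400,330),(450,300),(300,100),(345,100),(350,75),(120,200),(480,350),(300,300)):
    print(u,v,np.median(P[v-1:v+2,u-1:u+2].reshape(-1,3),0).round(4))
T=snap('top');Q=pts(T)
for u,v in((60,100),(60,350),(200,100),(400,100),(480,150),(300,130),(250,290),(150,290)): print('top',u,v,np.median(Q[v-1:v+2,u-1:u+2].reshape(-1,3),0).round(4))
```

```text
4 [[0.507, 0.173, 0.472], [0.51, 0.177, 0.472], [0.503, 0.187, 0.469], [0.503, 0.193, 0.468]]
6 [[0.509, 0.173, 0.469], [0.498, 0.184, 0.465], [0.503, 0.187, 0.466], [0.503, 0.193, 0.465]]
8 [[0.508, 0.173, 0.466], [0.502, 0.182, 0.463], [0.503, 0.187, 0.463], [0.502, 0.194, 0.462]]
10 [[0.498, 0.179, 0.459], [0.5, 0.184, 0.459], [0.501, 0.189, 0.458], [0.502, 0.194, 0.458]]
12 [[0.5, 0.179, 0.456], [1.151, -0.172, 0.708], [0.504, 0.188, 0.456], [0.502, 0.195, 0.455]]
14 [[0.499, 0.179, 0.452], [0.502, 0.183, 0.453], [0.502, 0.19, 0.452], [0.504, 0.194, 0.452]]
16 [[0.501, 0.179, 0.449], [0.5, 0.185, 0.448], [0.502, 0.19, 0.448], [0.501, 0.196, 0.447]]
18 [[0.499, 0.18, 0.445], [-0.51, 0.741, 0.037], [-0.501, 0.751, 0.039], [-0.505, 0.769, 0.035]]
table
60 140 [ 0.03   -0.3912  0.0009]
150 150 [ 1.647e-01 -1.475e-01  1.000e-04]
60 250 [ 4.647e-01 -3.897e-01 -1.000e-04]
60 350 [ 0.7073 -0.3894  0.0011]
250 350 [ 8.201e-01 -6.780e-02  4.000e-04]
400 330 [ 8.756e-01  2.078e-01 -7.000e-04]
450 300 [8.548e-01 3.373e-01 2.000e-04]
300 100 [0.0528 0.3705 0.0011]
345 100 [ 0.1001  0.5147 -0.0007]
350 75 [-5.190e-02  6.183e-01 -3.000e-04]
120 200 [ 0.347  -0.2492  0.0004]
480 350 [9.56e-01 3.20e-01 1.00e-04]
300 300 [ 7.552e-01  5.860e-02 -6.000e-04]
top 60 100 [8.670e-01 6.411e-01 6.000e-04]
top 60 350 [0.1004 0.6065 0.0007]
top 200 100 [ 0.8738  0.2021 -0.0016]
top 400 100 [ 0.8813 -0.4216 -0.0018]
top 480 150 [ 0.7268 -0.6649  0.0009]
top 300 130 [ 7.822e-01 -1.107e-01 -3.000e-04]
top 250 290 [ 0.2888  0.0364 -0.0013]
top 150 290 [0.3669 0.1892 0.7273]
```

Calibration is fine on the table. The image puts the open fingertips about z 0.386, 35 mm above the reported TCP (more than the 13 mm swing explains), so I go down part way and compare again.

Emit:
move_arm(deltas=[75,33,0,1,-0.5,0,0,75,33,0,1,0,0,0,75,33,0,0,0,0,0,75,33,0,0,0,0,0,75,25,0,0,0,0,0,75,0,0,0,0,0,0,75,0,0,0,0,0,0])

```text
t: 5.5
tcp_pos: [0.492, 0.1929, 0.1941]
tool_rot: [-0.46, 0.537, 0.46, 0.537]
force: [0.5, -0.1, 2.1]
finger_gap: 0.88
```

Run:
```python
from h import *
plan([.4915,.193,.16],81)
s=snap('scene');save(s,'pics/s4.png',(260,60,370,170),6)
P=pts(s)
for (a,b) in((285,310),(325,355)):
  for v in range(95,150,3):
    r=P[v,a:b]; hsv=cv2.cvtColor(s['image'],cv2.COLOR_RGB2HSV)[v,a:b]; k=(np.abs(r[:,0]-.49)<.04)&(r[:,2]>.12)&~((hsv[:,1]>150)&(hsv[:,2]>80))
    if k.any(): print(a,v,k.sum(),r[k].mean(0).round(3),r[k][:,1].min().round(3),r[k][:,1].max().round(3))
```

```text
t 5.5 tcp [0.492  0.1929 0.1941] q [ 0.162  0.419  1.691 -0.     1.032 -1.254] F [ 0.5  -0.12  2.08] M [-0.02 -0.04 -0.01] gap 75.1
 xaxis [-1.e-04 -0.e+00 -1.e+00] zyaw 81.12
 rx needed 0.12 or -179.88
 shift tool mm [34.1  0.5  0.1]
285 95 21 [0.493 0.147 0.296] 0.121 0.165
285 98 21 [0.493 0.145 0.29 ] 0.122 0.162
285 101 22 [0.493 0.143 0.284] 0.122 0.16
285 104 18 [0.495 0.139 0.279] 0.121 0.156
285 107 15 [0.496 0.137 0.272] 0.123 0.152
285 110 9 [0.49  0.145 0.261] 0.141 0.152
285 113 9 [0.491 0.145 0.254] 0.141 0.152
285 116 11 [0.486 0.154 0.242] 0.14 0.196
285 119 10 [0.487 0.156 0.235] 0.141 0.195
285 122 8 [0.487 0.158 0.227] 0.141 0.193
285 125 2 [0.483 0.169 0.214] 0.149 0.19
285 128 1 [0.482 0.169 0.206] 0.169 0.169
285 131 2 [0.487 0.168 0.202] 0.168 0.169
285 134 4 [0.489 0.174 0.194] 0.168 0.184
285 137 3 [0.489 0.176 0.185] 0.169 0.185
285 140 3 [0.489 0.17  0.179] 0.167 0.175
285 143 3 [0.49  0.171 0.171] 0.168 0.176
285 146 2 [0.49  0.167 0.164] 0.166 0.169
285 149 1 [0.483 0.17  0.15 ] 0.17 0.17
325 95 21 [0.508 0.234 0.288] 0.202 0.257
325 98 19 [0.511 0.239 0.282] 0.215 0.259
325 101 17 [0.51  0.241 0.274] 0.225 0.257
325 104 10 [0.505 0.232 0.266] 0.228 0.238
325 107 10 [0.504 0.231 0.258] 0.225 0.241
325 110 9 [0.504 0.231 0.251] 0.227 0.239
325 113 9 [0.505 0.232 0.244] 0.227 0.24
325 116 9 [0.503 0.231 0.236] 0.228 0.239
325 119 6 [0.505 0.23  0.23 ] 0.228 0.233
325 128 1 [0.498 0.216 0.206] 0.216 0.216
```

View pics/s4.png

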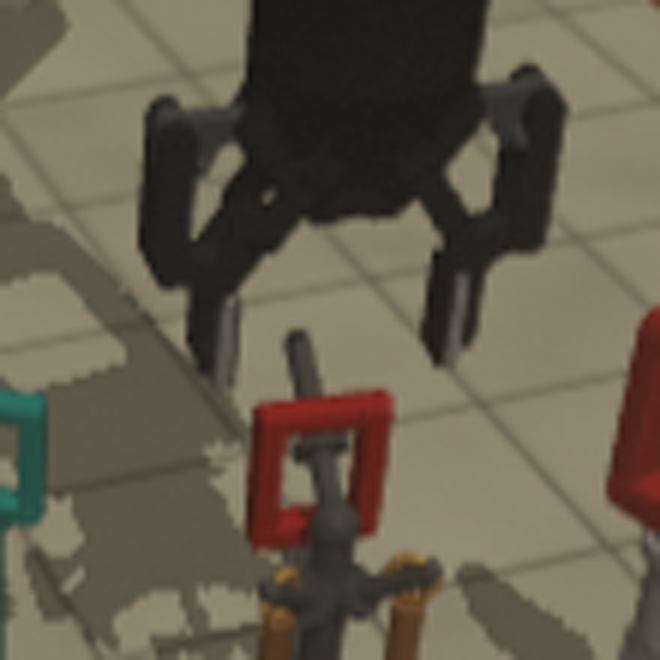

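Confirmed: fingertips (crop 220,385 and 445,360) end just above the bow's top bar, at z ≈ 0.227, with TCP at 0.194. They straddle the bow well sideways. I go by the picture: the TCP must go to about 0.141 so that the pads sit at mid bow.

Emit:
move_arm(deltas=[75,15,0,0,0,0,0,75,15,0,0,0,0,0,75,15,0,0,0,0,0,75,8,0,0,0,0,0,75,0,0,0,0,0,0])

```text
t: 6.05
tcp_pos: [0.4919, 0.1929, 0.1412]
tool_rot: [-0.46, 0.537, 0.46, 0.537]
force: [-0.3, 0.1, 0.4]
finger_gap: 0.877
```

Run:
```python
from h import *
plan([.4915,.193,.141],81)
s=snap('scene');save(s,'pics/s5.png',(260,70,370,180),6)
```

```text
t 6.05 tcp [0.4919 0.1929 0.1412] q [ 0.162  0.495  1.743 -0.     0.903 -1.254] F [-0.29  0.08  0.39] M [-0.01 -0.02  0.03] gap 74.9
 xaxis [ 5.e-04  1.e-04 -1.e+00] zyaw 81.13
 rx needed 0.13 or -179.87
 shift tool mm [0.2 0.4 0. ]
```

View pics/s5.png

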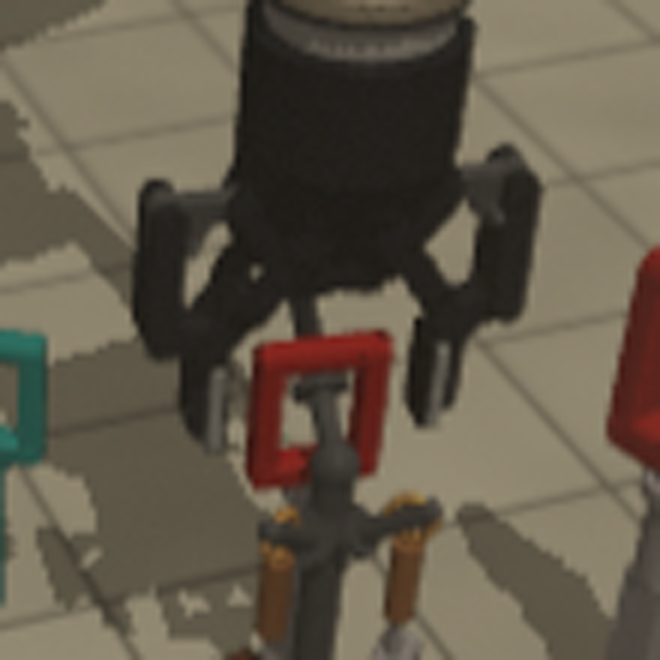

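The pads (crop 215,410 and 435,385) now flank the upper two thirds of the bow. Closing.

Emit:
move_arm(deltas=[40,0,0,0,0,0,0,40,0,0,0,0,0,0,40,0,0,0,0,0,0,40,0,0,0,0,0,0,40,0,0,0,0,0,0], force=80)

```text
t: 6.6
tcp_pos: [0.4926, 0.1929, 0.1421]
tool_rot: [-0.46, 0.536, 0.459, 0.538]
force: [-0.9, -0.7, 5.4]
finger_gap: 0.574
```

Run:
```python
from h import *
plan([.4915,.193,.141],81)
s=snap('scene');save(s,'pics/s6.png',(260,70,370,180),6)
```

```text
t 6.6 tcp [0.4926 0.1929 0.1421] q [ 0.162  0.494  1.742 -0.     0.902 -1.254] F [-0.89 -0.7   5.36] M [-0.05  0.05 -0.03] gap 49.0
 xaxis [ 2.7e-03  2.0e-04 -1.0e+00] zyaw 81.14
 rx needed 0.14 or -179.86
 shift tool mm [ 1.   1.2 -0. ]
```

View pics/s6.png

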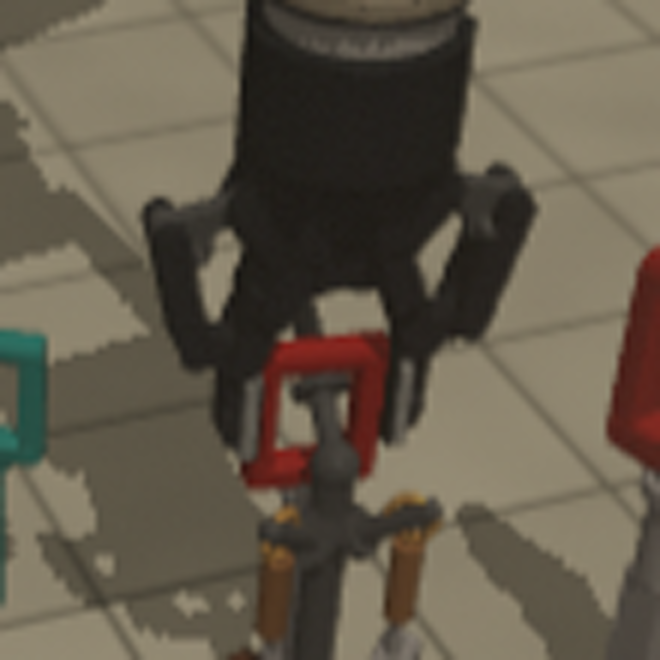

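Gripped at 49 mm. Tool +y is the outward peg direction: lift 7 mm, then go along the peg.

Emit:
move_arm(deltas=[40,-3,0,0,0,0,0,40,-4,0,0,0,0,0,40,-7,10,0,0,0,0,40,-7,10,0,0,0,0,40,-7,10,0,0,0,0,40,-7,10,0,0,0,0,40,-7,10,0,0,0,0,40,-7,10,0,0,0,0,40,-7,10,0,0,0,0,40,-7,10,0,0,0,0])

```text
t: 7.65
tcp_pos: [0.4117, 0.2053, 0.2045]
tool_rot: [-0.46, 0.537, 0.46, 0.537]
force: [-0.1, 0.6, -2.6]
finger_gap: 0.574
```

Run:
```python
from h import *
plan([.574,-.232,.26],81)
s=snap('scene');save(s,'pics/s7.png',(220,20,370,170),5)
```

```text
t 7.65 tcp [0.4117 0.2053 0.2045] q [ 0.219  0.315  1.838  0.     0.988 -1.197] F [-0.11  0.59 -2.6 ] M [ 0.02 -0.02 -0.01] gap 49.0
 xaxis [ 2.e-04  1.e-04 -1.e+00] zyaw 81.14
 rx needed 0.14 or -179.86
 shift tool mm [ -55.5 -227.7 -407.1]
```

View pics/s7.png

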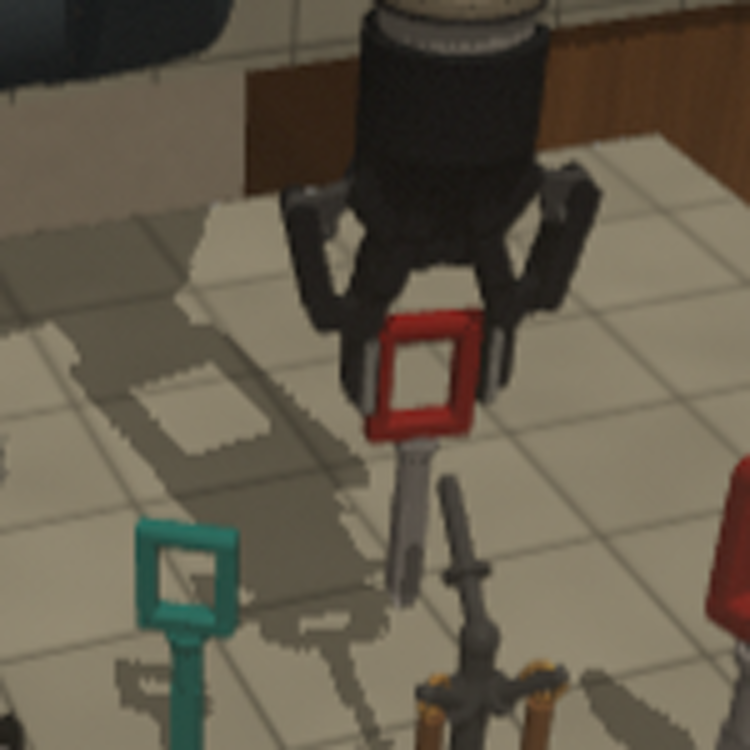

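The key (crop 405,590 tip) is free of the peg and upright. Lift and carry it over to the cock.

Emit:
move_arm(deltas=[40,-33,0,0,0,0,0,40,-33,0,0,0,0,0,40,-30,-10,-20,0,0,0,40,0,-22,-40,0,0,0,40,0,-22,-40,0,0,0,40,0,-22,-40,0,0,0,40,0,-22,-40,0,0,0,40,0,-22,-40,0,0,0,40,0,-22,-40,0,0,0,40,0,-22,-40,0,0,0])

```text
t: 8.7
tcp_pos: [0.5285, -0.1183, 0.2998]
tool_rot: [-0.46, 0.537, 0.46, 0.537]
force: [1.0, 2.1, -2.7]
finger_gap: 0.573
```

Emit:
move_arm(deltas=[40,0,-22,-40,0,0,0,40,0,-22,-40,0,0,0,40,12,-20,-26,0,0,0,40,20,0,0,0,0,0,40,0,0,0,0,0,0,40,0,0,0,0,0,0])

```text
t: 9.3
tcp_pos: [0.5747, -0.2305, 0.2673]
tool_rot: [-0.459, 0.537, 0.461, 0.537]
force: [0.4, -0.5, -1.8]
finger_gap: 0.573
```

Run:
```python
from h import *
plan([.5745,-.2323,.19],81)
s=snap('scene');save(s,'pics/s8.png',(80,120,220,290),4.5)
s=snap('top');save(s,'pics/t8.png',(300,150,380,240),6)
```

```text
t 9.3 tcp [ 0.5747 -0.2305  0.2673] q [-0.562  0.464  1.378  0.     1.303 -1.978] F [ 0.42 -0.48 -1.77] M [ 0.02 -0.03  0.02] gap 48.9
 xaxis [-0.002   0.0014 -1.    ] zyaw 81.14
 rx needed 0.14 or -179.86
 shift tool mm [77.3 -0.3 -1.9]
```

View pics/s8.png

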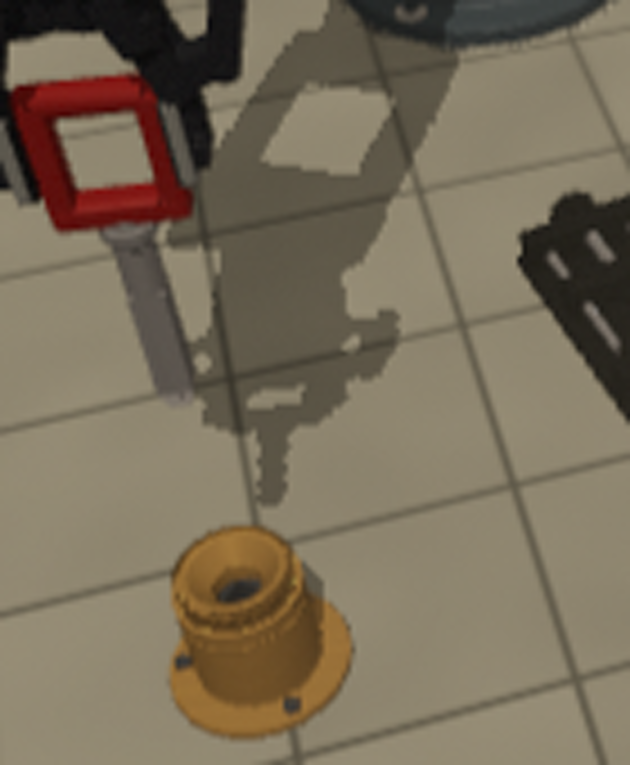

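View pics/t8.png

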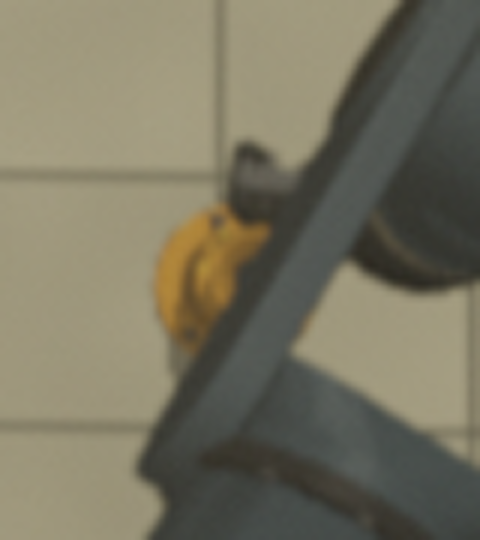

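Key is upright above and behind the cock in view (tip at crop 175,395, mouth at 237,575). I go down near the mouth and compare.

Emit:
move_arm(deltas=[40,27,0,-1,0,0,0,40,27,0,-1,0,0,0,40,27,0,0,0,0,0,40,0,0,0,0,0,0,40,0,0,0,0,0,0])

```text
t: 9.9
tcp_pos: [0.5756, -0.2328, 0.188]
tool_rot: [-0.461, 0.537, 0.46, 0.537]
force: [0.2, -1.7, -1.5]
finger_gap: 0.572
```

```bash
cat > key.py <<'E'
from h import *
def keyfit(s,c,zlo,zhi):
    P=pts(s);im=s['image'].astype(int);hsv=cv2.cvtColor(s['image'],cv2.COLOR_RGB2HSV)
    m=(hsv[...,1]<75)&(np.linalg.norm(P[...,:2]-c,axis=-1)<.03)&(P[...,2]>zlo)&(P[...,2]<zhi)
    q=P[m];print('n',len(q))
    for a in np.arange(zlo,zhi,.01):
        k=q[(q[:,2]>=a)&(q[:,2]<a+.01)]
        if len(k)>3: print(round(a+.005,3),len(k),np.median(k,0).round(4),k.min(0).round(4),k.max(0).round(4))
    return q
E
python3 - <<'E'
from key import *
plan([.5745,-.2323,.17],81)
s=snap('scene');save(s,'pics/s9.png',(80,170,200,290),6)
keyfit(s,[.5745,-.2323],.075,.18)
E
```

```text
t 9.9 tcp [ 0.5756 -0.2328  0.188 ] q [-0.564  0.546  1.467 -0.     1.128 -1.981] F [ 0.23 -1.74 -1.48] M [-0.02 -0.03 -0.04] gap 48.8
 xaxis [ 1.1e-03 -7.0e-04 -1.0e+00] zyaw 81.19
 rx needed 0.19 or -179.81
 shift tool mm [18.   1.2  0.4]
n 270
0.1 5 [ 0.5788 -0.2337  0.1009] [ 0.5762 -0.2364  0.0995] [ 0.5795 -0.2319  0.1046]
0.11 33 [ 0.5793 -0.2349  0.1121] [ 0.5685 -0.2421  0.1054] [ 0.5811 -0.2268  0.1148]
0.12 32 [ 0.579  -0.2333  0.1207] [ 0.5674 -0.2424  0.1164] [ 0.582  -0.2271  0.1247]
0.13 35 [ 0.5791 -0.2337  0.1304] [ 0.5663 -0.242   0.1253] [ 0.5822 -0.2267  0.1343]
0.14 36 [ 0.5789 -0.2347  0.1404] [ 0.5676 -0.242   0.1358] [ 0.5814 -0.2267  0.1449]
0.15 36 [ 0.5788 -0.2339  0.1501] [ 0.5654 -0.2421  0.145 ] [ 0.5812 -0.2266  0.1548]
0.16 39 [ 0.5789 -0.233   0.1604] [ 0.5681 -0.242   0.1555] [ 0.5816 -0.2263  0.165 ]
0.17 35 [ 0.5782 -0.2336  0.1692] [ 0.5713 -0.2419  0.165 ] [ 0.582  -0.2263  0.1747]
0.18 19 [ 0.5796 -0.2326  0.1775] [ 0.5717 -0.2412  0.1752] [ 0.5818 -0.2263  0.1798]
```

View pics/s9.png

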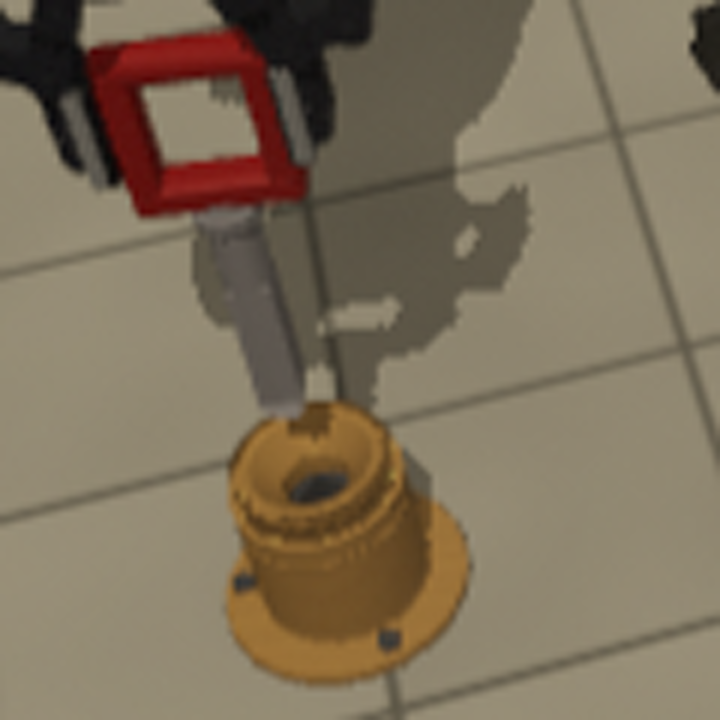

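Key is vertical in the depth fit; centre ≈ (0.5737, -0.2342) against the mouth (0.5738, -0.2333) in the same camera, tip at z≈0.100. Nudge 1 mm and lower.

Emit:
move_arm(deltas=[40,15,0,1,0,0,0,40,15,0,0,0,0,0,40,12,0,0,0,0,0,40,8,0,0,0,0,0,40,4,0,0,0,0,0,40,3,0,0,0,0,0,40,0,0,0,0,0,0])

```text
t: 10.65
tcp_pos: [0.5753, -0.232, 0.1308]
tool_rot: [-0.46, 0.537, 0.46, 0.537]
force: [-1.8, 1.8, 2.7]
finger_gap: 0.569
```

```bash
python3 -c "
from h import *
plan([.5745,-.2323,.13],81)"
```

```text
t 10.65 tcp [ 0.5753 -0.232   0.1308] q [-0.563  0.616  1.517  0.     1.009 -1.98 ] F [-1.77  1.79  2.72] M [ 0.47  0.45 -0.04] gap 48.6
 xaxis [ 3.e-04  2.e-04 -1.e+00] zyaw 81.13
 rx needed 0.13 or -179.87
 shift tool mm [ 0.8  0.7 -0.5]
```

Emit:
move_arm(deltas=[40,2,0,0,0,0,0,40,2,0,0,0,0,0,40,2,0,0,0,0,0,40,0,0,0,0,0,0])

```text
t: 11.05
tcp_pos: [0.5759, -0.2321, 0.129]
tool_rot: [-0.461, 0.537, 0.459, 0.538]
force: [-5.8, 3.6, 21.8]
finger_gap: 0.576
```

```bash
python3 -c "
from h import *
plan([.5745,-.2323,.13],81)"
```

```text
t 11.05 tcp [ 0.5759 -0.2321  0.129 ] q [-0.563  0.618  1.519  0.     1.002 -1.979] F [-5.83  3.64 21.8 ] M [ 1.12  1.59 -0.07] gap 49.2
 xaxis [ 0.0023 -0.001  -1.    ] zyaw 81.14
 rx needed 0.14 or -179.86
 shift tool mm [-1.   1.3 -0.4]
```

Stopped high at 22 N as expected. Lift, turn 17° clockwise, retry (and ease ~1 mm sideways).

Emit:
move_arm(deltas=[40,-12,0.8,0.3,0,0,0,40,0,0,0,8.5,0,0,40,0,0,0,8.5,0,0,40,0,0,0,0,0,0,40,4,0,0,0,0,0,40,3,0,0,0,0,0,40,3,0,0,0,0,0,40,1,0,0,0,0,0,40,0,0,0,0,0,0])

```text
t: 11.95
tcp_pos: [0.5748, -0.2325, 0.1254]
tool_rot: [-0.376, 0.599, 0.375, 0.599]
force: [-1.3, -2.4, 3.5]
finger_gap: 0.574
```

```bash
python3 -c "
from h import *
plan([.5745,-.2323,.13],81)"
```

```text
t 11.95 tcp [ 0.5748 -0.2325  0.1254] q [-5.640e-01  6.220e-01  1.523e+00 -1.000e-03  9.950e-01 -1.684e+00] F [-1.31 -2.37  3.52] M [-0.48  0.4  -0.01] gap 49.0
 xaxis [ 0.0011 -0.0016 -1.    ] zyaw 64.17
 rx needed -16.83 or 163.17
 shift tool mm [-4.6  0.4  0. ]
```

Further down with little force; keep going.

Emit:
move_arm(deltas=[40,2,0,0,0,0,0,40,2,0,0,0,0,0,40,2,0,0,0,0,0,40,2,0,0,0,0,0,40,0,0,0,0,0,0])

```text
t: 12.45
tcp_pos: [0.5751, -0.2327, 0.1192]
tool_rot: [-0.377, 0.599, 0.374, 0.599]
force: [-2.8, -1.1, 12.3]
finger_gap: 0.573
```

```bash
python3 -c "
from h import *
plan([.5745,-.2323,.13],81)"
```

```text
t 12.45 tcp [ 0.5751 -0.2327  0.1192] q [-5.640e-01  6.300e-01  1.527e+00 -1.000e-03  9.810e-01 -1.683e+00] F [-2.76 -1.08 12.29] M [-0.27  0.89 -0.19] gap 49.0
 xaxis [ 0.0021 -0.0022 -1.    ] zyaw 64.15
 rx needed -16.85 or 163.15
 shift tool mm [-10.8   0.7   0.1]
```

Emit:
move_arm(deltas=[40,2,0,0,0,0,0,40,1,0,0,0,0,0,40,0,0,0,0,0,0])

```text
t: 12.75
tcp_pos: [0.5752, -0.2328, 0.1173]
tool_rot: [-0.377, 0.599, 0.374, 0.599]
force: [-4.5, -0.7, 16.9]
finger_gap: 0.576
```

Run:
```python
from key import *
plan([.5745,-.2323,.13],81)
s=snap('scene');save(s,'pics/s10.png',(80,170,200,290),6)
keyfit(s,[.5745,-.2323],.075,.13)
```

```text
t 12.75 tcp [ 0.5752 -0.2328  0.1173] q [-5.640e-01  6.330e-01  1.529e+00 -1.000e-03  9.770e-01 -1.683e+00] F [-4.51 -0.75 16.94] M [-0.09  1.2  -0.16] gap 49.2
 xaxis [ 0.0025 -0.0026 -1.    ] zyaw 64.15
 rx needed -16.85 or 163.15
 shift tool mm [-12.7   0.8   0.1]
n 155
0.08 29 [ 0.5781 -0.2328  0.0797] [ 0.5711 -0.242   0.075 ] [ 0.5814 -0.2248  0.084 ]
0.09 35 [ 0.5783 -0.2319  0.0894] [ 0.5697 -0.241   0.0851] [ 0.5816 -0.2245  0.0948]
0.1 30 [ 0.5783 -0.2328  0.1005] [ 0.5751 -0.24    0.0956] [ 0.5808 -0.2259  0.1049]
0.11 23 [ 0.5781 -0.2314  0.1085] [ 0.5722 -0.2401  0.1054] [ 0.5804 -0.2251  0.1129]
0.12 37 [ 0.5806 -0.2357  0.1213] [ 0.5732 -0.2428  0.1154] [ 0.584  -0.2252  0.1243]
```

View pics/s10.png

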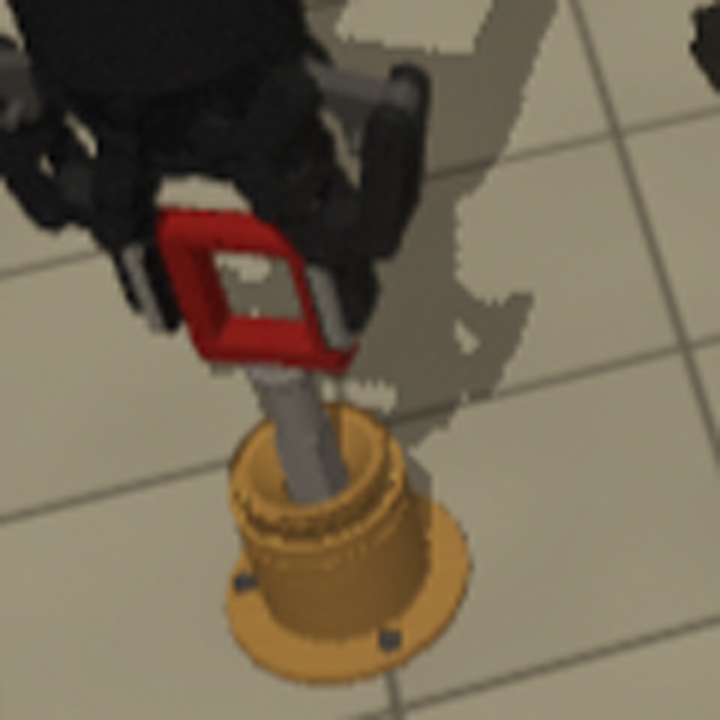

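```bash
cat >> key.py <<'E'
def bow(s,c):
    P=pts(s);h=cv2.cvtColor(s['image'],cv2.COLOR_RGB2HSV)
    m=((h[...,0]<6)|(h[...,0]>172))&(h[...,1]>140)&(h[...,2]>60)&(np.linalg.norm(P[...,:2]-c,axis=-1)<.05)&(P[...,2]>.1)
    q=P[m];print('bow',len(q),'z pct',np.percentile(q[:,2],[0,1,5,50,90,95,99,100]).round(4));return q
E
python3 - <<'E'
from key import *
import pickle
bow(pickle.load(open('scene0.pkl','rb')),[.4915,.193])
bow(snap('scene'),[.5745,-.2323])
plan()
E
```

```text
bow 286 z pct [0.151  0.1525 0.1555 0.1931 0.2083 0.2089 0.2096 0.2104]
bow 428 z pct [0.1249 0.1265 0.129  0.1542 0.1832 0.1842 0.1852 0.2043]
t 12.85 tcp [ 0.5752 -0.2327  0.1172] q [-5.640e-01  6.330e-01  1.529e+00 -1.000e-03  9.770e-01 -1.683e+00] F [-4.21 -0.3  17.79] M [-0.09  1.19 -0.13] gap 49.1
 xaxis [ 0.0026 -0.0025 -1.    ] zyaw 64.15
```

The bow has dropped 25 mm relative to hanging, so the tip is ≈0.027, 44 mm below the mouth: seated. Ease off the press and turn clockwise.

Emit:
move_arm(deltas=[40,-2,0,0,0,0,0,40,0,0,0,6,0,0,40,0,0,0,6,0,0,40,0,0,0,6,0,0,40,0,0,0,6,0,0,40,0,0,0,6,0,0,40,0,0,0,6,0,0], force=100)

```text
t: 13.55
tcp_pos: [0.5739, -0.2337, 0.1164]
tool_rot: [-0.173, 0.687, 0.17, 0.685]
force: [-4.3, -5.0, 5.6]
finger_gap: 0.572
```

```bash
python3 -c "
from key import *
plan()"
```

```text
t 13.55 tcp [ 0.5739 -0.2337  0.1164] q [-0.565  0.634  1.529 -0.005  0.977 -1.052] F [-4.29 -5.01  5.61] M [-1.2   1.04  0.35] gap 48.9
 xaxis [-0.0012 -0.0041 -1.    ] zyaw 28.07
```

Emit:
move_arm(deltas=[40,0,0,0,6,0,0,40,0,0,0,6,0,0,40,0,0,0,6,0,0,40,0,0,0,6,0,0])

```text
t: 13.95
tcp_pos: [0.573, -0.234, 0.1165]
tool_rot: [-0.027, 0.708, 0.024, 0.705]
force: [-4.9, -5.5, 5.9]
finger_gap: 0.574
```

```bash
python3 -c "
from key import *
plan()"
```

```text
t 13.95 tcp [ 0.573  -0.234   0.1165] q [-0.565  0.634  1.53  -0.007  0.978 -0.633] F [-4.94 -5.47  5.88] M [-1.34  1.45  0.42] gap 49.0
 xaxis [-0.0032 -0.0045 -1.    ] zyaw 4.12
```

Emit:
move_arm(deltas=[40,0,0,0,5,0,0,40,0,0,0,5,0,0,40,0,0,0,5,0,0])

```text
t: 14.25
tcp_pos: [0.5725, -0.2339, 0.1165]
tool_rot: [0.065, 0.705, -0.068, 0.703]
force: [-6.6, -4.7, 7.2]
finger_gap: 0.573
```

```bash
python3 -c "
from key import *
plan()"
```

```text
t 14.25 tcp [ 0.5725 -0.2339  0.1165] q [-0.565  0.633  1.53  -0.007  0.979 -0.372] F [-6.56 -4.7   7.22] M [-1.3   1.69  0.35] gap 48.9
 xaxis [-0.0044 -0.0042 -1.    ] zyaw -10.83
```

Emit:
move_arm(deltas=[40,0,0,0,4,0,0,40,0,0,0,4,0,0])

```text
t: 14.45
tcp_pos: [0.5721, -0.2338, 0.1164]
tool_rot: [0.114, 0.699, -0.117, 0.696]
force: [-7.4, -5.4, 7.2]
finger_gap: 0.571
```

```bash
python3 -c "
from key import *
plan()"
```

```text
t 14.45 tcp [ 0.5721 -0.2338  0.1164] q [-0.565  0.633  1.531 -0.007  0.98  -0.233] F [-7.4  -5.37  7.22] M [-1.3   1.68  0.34] gap 48.8
 xaxis [-0.0051 -0.004  -1.    ] zyaw -18.79
```

Emit:
move_arm(deltas=[40,0,0,0,4,0,0,40,0,0,0,4,0,0])

```text
t: 14.65
tcp_pos: [0.5719, -0.2337, 0.1164]
tool_rot: [0.162, 0.689, -0.166, 0.686]
force: [-6.3, -6.2, 7.7]
finger_gap: 0.576
```

```bash
python3 -c "
from key import *
plan()"
```

```text
t 14.65 tcp [ 0.5719 -0.2337  0.1164] q [-0.565  0.633  1.531 -0.008  0.98  -0.094] F [-6.34 -6.2   7.73] M [-1.3   1.8   0.38] gap 49.2
 xaxis [-0.0056 -0.0038 -1.    ] zyaw -26.78
```

Emit:
move_arm(deltas=[40,0,0,0,3,0,0,40,0,0,0,3,0,0])

```text
t: 14.85
tcp_pos: [0.5717, -0.2337, 0.1164]
tool_rot: [0.197, 0.68, -0.201, 0.677]
force: [-7.0, -5.5, 7.9]
finger_gap: 0.574
```

```bash
python3 -c "
from key import *
plan()"
```

```text
t 14.85 tcp [ 0.5717 -0.2337  0.1164] q [-0.565  0.633  1.531 -0.008  0.981  0.01 ] F [-6.98 -5.47  7.9 ] M [-1.3   1.83  0.39] gap 49.0
 xaxis [-0.0059 -0.0037 -1.    ] zyaw -32.75
```

Emit:
move_arm(deltas=[40,0,0,0,3,0,0,40,0,0,0,3,0,0])

```text
t: 15.05
tcp_pos: [0.5716, -0.2336, 0.1164]
tool_rot: [0.233, 0.669, -0.236, 0.665]
force: [-7.8, -4.7, 8.8]
finger_gap: 0.574
```

Run:
```python
from key import *
plan()
s=snap('scene');save(s,'pics/s11.png',(80,170,200,290),6);bow(s,[.5745,-.2323])
```

```text
t 15.05 tcp [ 0.5716 -0.2336  0.1164] q [-0.565  0.633  1.531 -0.008  0.981  0.115] F [-7.84 -4.72  8.81] M [-1.2   1.94  0.34] gap 49.0
 xaxis [-0.0062 -0.0035 -1.    ] zyaw -38.75
bow 446 z pct [0.1246 0.1264 0.1284 0.1547 0.1824 0.1831 0.184  0.1847]
```

View pics/s11.png

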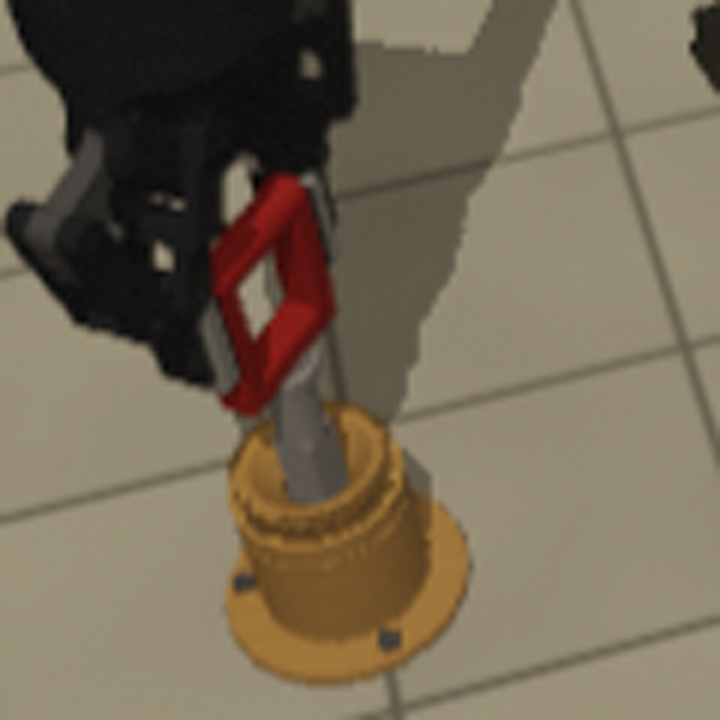

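Run:
```python
from key import *
s=snap('scene');q=bow(s,[.5745,-.2323])
import numpy as np
for lo,hi in((.175,.19),(.12,.14),(.14,.17)):
    k=q[(q[:,2]>lo)&(q[:,2]<hi)][:,:2]; vx,vy,x0,y0=cv2.fitLine(k.astype(np.float32),cv2.DIST_HUBER,0,.01,.01).ravel(); print(lo,len(k),np.degrees(np.arctan2(vy,vx)).round(1),x0,y0)
```

```text
bow 450 z pct [0.1239 0.1263 0.1283 0.1548 0.1825 0.1829 0.1841 0.1851]
0.175 156 -33.9 0.57830036 -0.22892226
0.12 161 -38.1 0.5833172 -0.2336107
0.14 117 -37.5 0.5723374 -0.22236384
```

Emit:
move_arm(deltas=[40,0,0,0,3,0,0,40,0,0,0,3,0,0])

```text
t: 15.35
tcp_pos: [0.5714, -0.2335, 0.1164]
tool_rot: [0.267, 0.656, -0.271, 0.652]
force: [-7.1, -4.9, 8.5]
finger_gap: 0.573
```

Run:
```python
from key import *
plan()
```

```text
t 15.35 tcp [ 0.5714 -0.2335  0.1164] q [-0.565  0.633  1.531 -0.008  0.981  0.22 ] F [-7.08 -4.89  8.47] M [-1.16  2.01  0.35] gap 48.9
 xaxis [-0.0067 -0.0032 -1.    ] zyaw -44.75
```

Emit:
move_arm(deltas=[40,0,0,0,4,0,0,40,0,0,0,4,0,0])

```text
t: 15.55
tcp_pos: [0.5712, -0.2333, 0.1164]
tool_rot: [0.312, 0.635, -0.316, 0.632]
force: [-7.8, -4.3, 9.5]
finger_gap: 0.575
```

```bash
cat >> key.py <<'E'
def bowyaw(s,c,z0):
    q=bow(s,c)
    for lo,hi in((z0+.055,z0+.07),(z0,z0+.02),(z0+.02,z0+.05)):
        k=q[(q[:,2]>lo)&(q[:,2]<hi)][:,:2]; vx,vy,x0,y0=cv2.fitLine(k.astype(np.float32),cv2.DIST_HUBER,0,.01,.01).ravel(); print(lo,len(k),np.degrees(np.arctan2(vy,vx)).round(1),x0.round(4),y0.round(4))
E
python3 - <<'E'
from key import *
plan()
bowyaw(snap('scene'),[.5745,-.2323],.12)
E
```

```text
t 15.55 tcp [ 0.5712 -0.2333  0.1164] q [-0.565  0.633  1.531 -0.008  0.982  0.36 ] F [-7.75 -4.32  9.51] M [-1.16  2.03  0.57] gap 49.1
 xaxis [-0.0072 -0.0029 -1.    ] zyaw -52.76
bow 492 z pct [0.1237 0.125  0.1281 0.1571 0.1823 0.1829 0.184  0.1844]
0.175 175 -48.8 0.5779 -0.2279
0.12 175 -52.3 0.581 -0.2326
0.13999999999999999 124 -50.6 0.5809 -0.2293
```

Torque begins to rise (0.57 N m). A few more degrees to confirm the stop.

Emit:
move_arm(deltas=[40,0,0,0,3,0,0,40,0,0,0,0,0,0])

```text
t: 15.8
tcp_pos: [0.5712, -0.2332, 0.1164]
tool_rot: [0.328, 0.627, -0.332, 0.624]
force: [-8.2, -5.1, 9.3]
finger_gap: 0.572
```

Run:
```python
from key import *
plan()
```

```text
t 15.8 tcp [ 0.5712 -0.2332  0.1164] q [-0.565  0.633  1.531 -0.008  0.982  0.41 ] F [-8.19 -5.13  9.26] M [-1.12  2.11  0.52] gap 48.8
 xaxis [-0.0073 -0.0031 -1.    ] zyaw -55.61
```

Emit:
move_arm(deltas=[40,0,0,0,3,0,0,40,0,0,0,0,0,0])

```text
t: 16.0
tcp_pos: [0.5711, -0.2331, 0.1164]
tool_rot: [0.344, 0.618, -0.348, 0.615]
force: [-7.6, -4.5, 8.8]
finger_gap: 0.572
```

Run:
```python
from key import *
plan()
bowyaw(snap('scene'),[.5745,-.2323],.12)
```

```text
t 16.0 tcp [ 0.5711 -0.2331  0.1164] q [-0.565  0.633  1.532 -0.008  0.982  0.462] F [-7.56 -4.46  8.8 ] M [-1.22  2.09  0.41] gap 48.8
 xaxis [-0.0076 -0.0029 -1.    ] zyaw -58.62
bow 512 z pct [0.1243 0.1257 0.1277 0.1566 0.1824 0.1831 0.184  0.1844]
0.175 180 -54.6 0.5777 -0.2285
0.12 180 -55.6 0.58 -0.2313
0.13999999999999999 130 -57.4 0.5751 -0.2201
```

Emit:
move_arm(deltas=[40,0,0,0,3,0,0,40,0,0,0,3,0,0,40,0,0,0,0,0,0], force=120)

```text
t: 16.35
tcp_pos: [0.5709, -0.233, 0.1165]
tool_rot: [0.376, 0.599, -0.38, 0.596]
force: [-8.1, -4.9, 9.6]
finger_gap: 0.567
```

Run:
```python
from key import *
plan()
s=snap('scene');bowyaw(s,[.5745,-.2323],.12);save(s,'pics/s12.png',(80,170,200,290),6)
```

```text
t 16.35 tcp [ 0.5709 -0.233   0.1165] q [-0.565  0.633  1.532 -0.008  0.982  0.567] F [-8.06 -4.93  9.59] M [-1.15  2.17  0.41] gap 48.4
 xaxis [-0.0078 -0.0028 -1.    ] zyaw -64.62
bow 508 z pct [0.1231 0.1254 0.1279 0.156  0.1824 0.183  0.1839 0.1842]
0.175 177 -63.4 0.5809 -0.234
0.12 181 -65.3 0.5795 -0.2303
0.13999999999999999 127 -63.7 0.5796 -0.2267
```

View pics/s12.png

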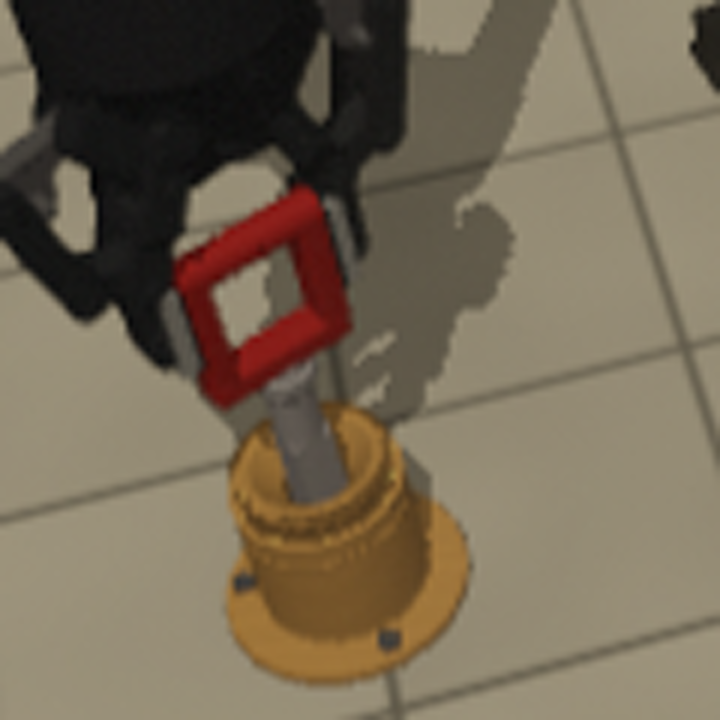

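Emit:
move_arm(deltas=[40,0,0,0,4,0,0,40,0,0,0,0,0,0])

```text
t: 16.6
tcp_pos: [0.5709, -0.233, 0.1165]
tool_rot: [0.397, 0.585, -0.401, 0.582]
force: [-9.3, -4.6, 10.3]
finger_gap: 0.568
```

Run:
```python
from key import *
plan()
```

```text
t 16.6 tcp [ 0.5709 -0.233   0.1165] q [-0.565  0.633  1.532 -0.007  0.982  0.639] F [-9.29 -4.56 10.28] M [-1.14  2.22 -0.15] gap 48.5
 xaxis [-0.0077 -0.0023 -1.    ] zyaw -68.75
```

Emit:
move_arm(deltas=[40,0,0,0,4,0,0,40,0,0,0,0,0,0])

```text
t: 16.8
tcp_pos: [0.5708, -0.233, 0.1165]
tool_rot: [0.417, 0.571, -0.422, 0.567]
force: [-8.8, -4.2, 9.8]
finger_gap: 0.569
```

Run:
```python
from key import *
plan()
s=snap('scene');bowyaw(s,[.5745,-.2323],.12)
```

```text
t 16.8 tcp [ 0.5708 -0.233   0.1165] q [-0.565  0.633  1.532 -0.007  0.983  0.709] F [-8.79 -4.2   9.8 ] M [-1.19  2.24 -0.27] gap 48.6
 xaxis [-0.0077 -0.002  -1.    ] zyaw -72.8
bow 515 z pct [0.1244 0.1258 0.1276 0.1573 0.1825 0.1831 0.1836 0.1851]
0.175 187 -72.3 0.5773 -0.2257
0.12 190 -74.4 0.5795 -0.2305
0.13999999999999999 117 -72.9 0.5844 -0.2394
```

Emit:
move_arm(deltas=[40,0,0,0,4,0,0,40,0,0,0,0,0,0])

```text
t: 17.05
tcp_pos: [0.5707, -0.2329, 0.1165]
tool_rot: [0.437, 0.556, -0.441, 0.552]
force: [-9.2, -4.0, 9.5]
finger_gap: 0.571
```

Run:
```python
from key import *
plan()
s=snap('scene');bowyaw(s,[.5745,-.2323],.12)
```

```text
t 17.05 tcp [ 0.5707 -0.2329  0.1165] q [-0.565  0.633  1.532 -0.007  0.983  0.779] F [-9.16 -4.01  9.49] M [-1.14  2.31 -0.18] gap 48.8
 xaxis [-0.008  -0.0018 -1.    ] zyaw -76.79
bow 514 z pct [0.1232 0.1247 0.1274 0.1585 0.1823 0.1829 0.1837 0.1896]
0.175 190 -75.1 0.5799 -0.2331
0.12 183 -77.2 0.5792 -0.2314
0.13999999999999999 120 -76.5 0.5819 -0.2324
```

The torque flipped sign at about hand yaw −67: after the plug hit its stop, the square cammed over the socket's corners. That puts the shut socket's flats at yaw ≈ −22/−112. To be sure it hasn't been pushed back open, I carry on clockwise to the next flat and drive it against the stop again, more gently.

Emit:
move_arm(deltas=[40,0,0,0,6,0,0,40,0,0,0,6,0,0,40,0,0,0,6,0,0,40,0,0,0,0,0,0])

```text
t: 17.5
tcp_pos: [0.5704, -0.2323, 0.1164]
tool_rot: [-0.518, -0.48, 0.523, -0.476]
force: [-9.3, -3.7, 11.2]
finger_gap: 0.57
```

Run:
```python
from key import *
plan()
```

```text
t 17.5 tcp [ 0.5704 -0.2323  0.1164] q [-0.565  0.633  1.532 -0.006  0.984  1.094] F [-9.34 -3.75 11.15] M [-0.91  2.36 -0.3 ] gap 48.7
 xaxis [-8.7e-03 -5.0e-04 -1.0e+00] zyaw -94.88
```

Emit:
move_arm(deltas=[40,0,0,0,6,0,0,40,0,0,0,6,0,0,40,0,0,0,5,0,0,40,0,0,0,0,0,0])

```text
t: 17.9
tcp_pos: [0.5703, -0.2316, 0.1164]
tool_rot: [-0.583, -0.398, 0.588, -0.394]
force: [-9.3, -2.3, 11.2]
finger_gap: 0.57
```

Run:
```python
from key import *
plan()
```

```text
t 17.9 tcp [ 0.5703 -0.2316  0.1164] q [-0.565  0.633  1.533 -0.005  0.985  1.39 ] F [-9.29 -2.33 11.23] M [-0.42  2.35 -0.03] gap 48.7
 xaxis [-9.2e-03  7.0e-04 -1.0e+00] zyaw -111.81
```

Emit:
move_arm(deltas=[40,0,0,0,5,0,0,40,0,0,0,4,0,0,40,0,0,0,0,0,0])

```text
t: 18.2
tcp_pos: [0.5704, -0.2313, 0.1164]
tool_rot: [-0.612, -0.351, 0.617, -0.347]
force: [-8.5, -1.0, 11.6]
finger_gap: 0.571
```

Run:
```python
from key import *
plan()
s=snap('scene');bowyaw(s,[.5745,-.2323],.12)
```

```text
t 18.2 tcp [ 0.5704 -0.2313  0.1164] q [-0.565  0.632  1.533 -0.005  0.985  1.546] F [-8.49 -1.02 11.64] M [-0.35  2.25  0.03] gap 48.8
 xaxis [-0.009   0.0012 -1.    ] zyaw -120.81
bow 494 z pct [0.1235 0.1254 0.1279 0.157  0.1823 0.183  0.1843 0.1933]
0.175 171 58.9 0.5764 -0.2411
0.12 170 59.3 0.5827 -0.2301
0.13999999999999999 129 57.9 0.579 -0.2398
```

Emit:
move_arm(deltas=[40,0,0,0,3,0,0,40,0,0,0,0,0,0])

```text
t: 18.45
tcp_pos: [0.5704, -0.2312, 0.1164]
tool_rot: [-0.621, -0.335, 0.626, -0.331]
force: [-7.7, -1.2, 10.2]
finger_gap: 0.571
```

Run:
```python
from key import *
plan()
```

```text
t 18.45 tcp [ 0.5704 -0.2312  0.1164] q [-0.565  0.632  1.533 -0.004  0.985  1.598] F [-7.73 -1.24 10.21] M [-0.32  2.18  0.04] gap 48.7
 xaxis [-0.0088  0.0014 -1.    ] zyaw -123.79
```

Emit:
move_arm(deltas=[40,0,0,0,3,0,0,40,0,0,0,0,0,0])

```text
t: 18.65
tcp_pos: [0.5706, -0.2311, 0.1164]
tool_rot: [-0.63, -0.318, 0.635, -0.315]
force: [-8.9, -0.8, 11.7]
finger_gap: 0.57
```

Run:
```python
from key import *
plan()
```

```text
t 18.65 tcp [ 0.5706 -0.2311  0.1164] q [-0.564  0.633  1.533 -0.004  0.984  1.651] F [-8.85 -0.78 11.67] M [-0.24  2.14 -0.02] gap 48.7
 xaxis [-0.0085  0.0015 -1.    ] zyaw -126.8
```

Emit:
move_arm(deltas=[40,0,0,0,3,0,0,40,0,0,0,0,0,0])

```text
t: 18.85
tcp_pos: [0.5706, -0.2308, 0.1164]
tool_rot: [-0.638, -0.302, 0.643, -0.298]
force: [-8.0, -1.0, 11.4]
finger_gap: 0.573
```

Run:
```python
from key import *
plan()
```

```text
t 18.85 tcp [ 0.5706 -0.2308  0.1164] q [-0.564  0.632  1.533 -0.003  0.985  1.703] F [-8.01 -1.03 11.43] M [-0.17  2.07  0.07] gap 48.9
 xaxis [-0.0086  0.002  -1.    ] zyaw -129.79
```

Emit:
move_arm(deltas=[40,0,0,0,3,0,0,40,0,0,0,0,0,0])

```text
t: 19.05
tcp_pos: [0.5705, -0.2308, 0.1164]
tool_rot: [-0.645, -0.285, 0.65, -0.281]
force: [-8.1, -0.2, 10.5]
finger_gap: 0.567
```

Run:
```python
from key import *
plan()
```

```text
t 19.05 tcp [ 0.5705 -0.2308  0.1164] q [-0.564  0.632  1.533 -0.004  0.985  1.755] F [-8.06 -0.2  10.53] M [-0.12  2.15  0.07] gap 48.5
 xaxis [-0.0089  0.002  -1.    ] zyaw -132.78
```

Emit:
move_arm(deltas=[40,0,0,0,4,0,0,40,0,0,0,0,0,0])

```text
t: 19.25
tcp_pos: [0.5703, -0.2307, 0.1164]
tool_rot: [-0.655, -0.262, 0.66, -0.259]
force: [-8.8, -1.2, 12.0]
finger_gap: 0.57
```

Run:
```python
from key import *
plan()
```

```text
t 19.25 tcp [ 0.5703 -0.2307  0.1164] q [-0.564  0.632  1.533 -0.004  0.985  1.825] F [-8.84 -1.22 12.05] M [-0.14  2.23  0.15] gap 48.7
 xaxis [-0.0092  0.0021 -1.    ] zyaw -136.78
```

Emit:
move_arm(deltas=[40,0,0,0,4,0,0,40,0,0,0,0,0,0])

```text
t: 19.45
tcp_pos: [0.5703, -0.2305, 0.1164]
tool_rot: [-0.663, -0.239, 0.669, -0.236]
force: [-7.9, -0.4, 12.3]
finger_gap: 0.566
```

Run:
```python
from key import *
plan()
```

```text
t 19.45 tcp [ 0.5703 -0.2305  0.1164] q [-0.564  0.632  1.533 -0.004  0.985  1.895] F [-7.93 -0.37 12.3 ] M [-0.04  2.23  0.21] gap 48.3
 xaxis [-0.0092  0.0023 -1.    ] zyaw -140.76
```

Emit:
move_arm(deltas=[40,0,0,0,4,0,0,40,0,0,0,0,0,0])

```text
t: 19.65
tcp_pos: [0.5704, -0.2304, 0.1164]
tool_rot: [-0.671, -0.216, 0.677, -0.213]
force: [-7.3, 0.5, 12.6]
finger_gap: 0.569
```

Run:
```python
from key import *
plan()
```

```text
t 19.65 tcp [ 0.5704 -0.2304  0.1164] q [-0.564  0.632  1.533 -0.003  0.985  1.964] F [-7.28  0.5  12.57] M [0.05 2.15 0.34] gap 48.6
 xaxis [-0.0091  0.0024 -1.    ] zyaw -144.72
```

Emit:
move_arm(deltas=[40,0,0,0,4,0,0,40,0,0,0,0,0,0])

```text
t: 19.85
tcp_pos: [0.5705, -0.2302, 0.1164]
tool_rot: [-0.678, -0.192, 0.684, -0.189]
force: [-8.4, 0.7, 11.7]
finger_gap: 0.567
```

Run:
```python
from key import *
plan()
```

```text
t 19.85 tcp [ 0.5705 -0.2302  0.1164] q [-0.564  0.632  1.533 -0.003  0.985  2.033] F [-8.44  0.74 11.69] M [0.1  2.09 0.38] gap 48.4
 xaxis [-0.009   0.0025 -1.    ] zyaw -148.69
```

Emit:
move_arm(deltas=[40,0,0,0,3,0,0,40,0,0,0,0,0,0])

```text
t: 20.05
tcp_pos: [0.5706, -0.2302, 0.1164]
tool_rot: [-0.683, -0.175, 0.688, -0.172]
force: [-8.0, 0.8, 11.6]
finger_gap: 0.568
```

Run:
```python
from key import *
plan()
s=snap('scene');bowyaw(s,[.5745,-.2323],.12);save(s,'pics/s13.png',(80,170,200,290),6)
```

```text
t 20.05 tcp [ 0.5706 -0.2302  0.1164] q [-0.563  0.632  1.533 -0.003  0.985  2.085] F [-7.99  0.77 11.65] M [0.18 2.04 0.48] gap 48.5
 xaxis [-0.0088  0.0025 -1.    ] zyaw -151.65
bow 285 z pct [0.1236 0.1252 0.1282 0.1483 0.1818 0.1829 0.2047 0.2082]
0.175 79 24.9 0.5683 -0.2439
0.12 114 27.8 0.5839 -0.2335
0.13999999999999999 79 24.9 0.5679 -0.2439
```

The torque climbs steadily past 0.3 to 0.48 N m just where it did a quarter turn earlier, so the plug sits on its stop. Back to the middle of the play and draw out.

Emit:
move_arm(deltas=[40,0,0,0,-8,0,0,40,0,0,0,-8,0,0,40,0,0,0,-8,0,0,40,0,0,0,-6,0,0,40,0,0,0,0,0,0])

```text
t: 20.6
tcp_pos: [0.5705, -0.2314, 0.1164]
tool_rot: [-0.615, -0.347, 0.62, -0.343]
force: [-8.6, -1.1, 10.5]
finger_gap: 0.57
```

Run:
```python
from key import *
plan()
```

```text
t 20.6 tcp [ 0.5705 -0.2314  0.1164] q [-0.565  0.632  1.533 -0.005  0.984  1.561] F [-8.59 -1.13 10.54] M [-0.47  2.28  0.02] gap 48.7
 xaxis [-8.7e-03  9.0e-04 -1.0e+00] zyaw -121.64
```

Emit:
move_arm(deltas=[40,-6,0,0,0,0,0,40,-8,0,0,0,0,0,40,-10,0,0,0,0,0,40,-15,0,0,0,0,0])

```text
t: 21.0
tcp_pos: [0.5721, -0.2304, 0.1523]
tool_rot: [-0.617, -0.346, 0.619, -0.341]
force: [1.3, -0.5, -1.5]
finger_gap: 0.571
```

Run:
```python
from key import *
plan()
```

```text
t 21.0 tcp [ 0.5721 -0.2304  0.1523] q [-5.640e-01  5.870e-01  1.504e+00  1.000e-03  1.058e+00  1.563e+00] F [ 1.27 -0.51 -1.46] M [ 0.08 -0.02  0.02] gap 48.7
 xaxis [-0.0057  0.0041 -1.    ] zyaw -121.87
```

Emit:
move_arm(deltas=[40,-40,0,0,0,0,0,40,-40,0,0,0,0,0,40,-40,0,0,0,0,0,40,-30,0,0,-8,0,0,40,0,0,0,-8,0,0,40,0,0,0,-7,0,0,40,0,0,0,0,0,0,40,0,0,0,0,0,0])

```text
t: 21.8
tcp_pos: [0.5741, -0.231, 0.3036]
tool_rot: [0.538, 0.46, -0.538, 0.458]
force: [1.2, 0.3, -1.7]
finger_gap: 0.568
```

Run:
```python
from key import *
plan([.402,.207,.30],-99)
s=snap('scene');save(s,'pics/s14.png',(60,60,230,290),3.4)
s=snap('top');save(s,'pics/t14.png',(300,150,380,240),6)
```

```text
t 21.8 tcp [ 0.5741 -0.231   0.3036] q [-5.630e-01  4.330e-01  1.329e+00  1.000e-03  1.382e+00  1.164e+00] F [ 1.19  0.29 -1.73] M [-0.   -0.02  0.  ] gap 48.5
 xaxis [-0.0014  0.0018 -1.    ] zyaw -98.99
 rx needed 0.01 or -179.99
 shift tool mm [   4.6 -238.4 -405.8]
```

View pics/s14.png

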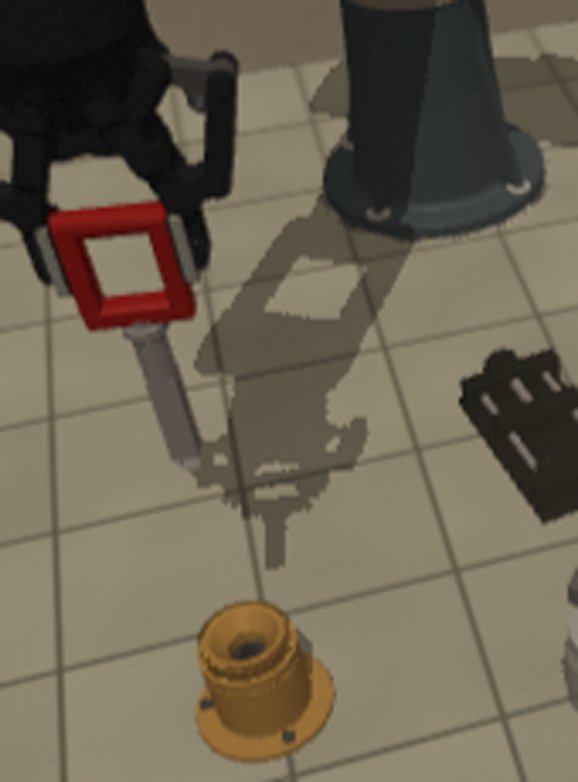

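Key is out, still square in the grip. Carry it back in front of the peg's end.

Emit:
move_arm(deltas=[40,0,-20,-34,0,0,0,40,0,-24,-41,0,0,0,40,0,-24,-41,0,0,0,40,0,-24,-41,0,0,0,40,0,-24,-41,0,0,0,40,0,-24,-41,0,0,0,40,0,-24,-41,0,0,0,40,0,-24,-41,0,0,0,40,0,-24,-41,0,0,0,40,0,-24,-41,0,0,0])

```text
t: 22.9
tcp_pos: [0.4024, 0.2046, 0.3049]
tool_rot: [0.538, 0.459, -0.537, 0.459]
force: [1.3, 0.8, -2.7]
finger_gap: 0.568
```

Emit:
move_arm(deltas=[40,0,-4,-5,0,0,0,40,0,0,0,0,0,0,40,0,0,0,0,0,0])

```text
t: 23.2
tcp_pos: [0.4006, 0.2078, 0.3048]
tool_rot: [-0.537, -0.459, 0.537, -0.46]
force: [0.8, -0.0, -1.8]
finger_gap: 0.572
```

Run:
```python
from key import *
plan([.4117,.2053,.2045],-99)
s=snap('scene');save(s,'pics/s15.png',(220,0,370,170),4.5)
import numpy as np
q=bow(s,[.40,.207]); bowyaw(s,[.4,.207],.22)
print(q[:,0].min(),q[:,0].max(),np.percentile(q[:,1],[1,50,99]))
keyfit(s,[.4,.207],.19,.30)
```

```text
t 23.2 tcp [0.4006 0.2078 0.3048] q [ 2.310e-01  1.720e-01  1.716e+00 -1.000e-03  1.253e+00  1.957e+00] F [ 0.77 -0.03 -1.82] M [ 0.03 -0.   -0.01] gap 48.8
 xaxis [ 5.e-04 -6.e-04 -1.e+00] zyaw -98.9
 rx needed 0.1 or -179.9
 shift tool mm [100.3  11.3   0.7]
bow 418 z pct [0.3132 0.3141 0.3161 0.3454 0.3699 0.3709 0.3718 0.3724]
bow 418 z pct [0.3132 0.3141 0.3161 0.3454 0.3699 0.3709 0.3718 0.3724]Traceback (most recent call last):
  File "<stdin>", line 5, in <module>
  File "key.py", line 17, in bowyaw
    k=q[(q[:,2]>lo)&(q[:,2]<hi)][:,:2]; vx,vy,x0,y0=cv2.fitLine(k.astype(np.float32),cv2.DIST_HUBER,0,.01,.01).ravel(); print(lo,len(k),np.degrees(np.arctan2(vy,vx)).round(1),x0.round(4),y0.round(4))
                                                    ~~~~~~~~~~~^^^^^^^^^^^^^^^^^^^^^^^^^^^^^^^^^^^^^^^^^^^^^^^
cv2.error: OpenCV(4.12.0) /io/opencv/modules/imgproc/src/linefit.cpp:50: error: (-215:Assertion failed) count > 0 in function 'fitLine2D_wods'
```

View pics/s15.png

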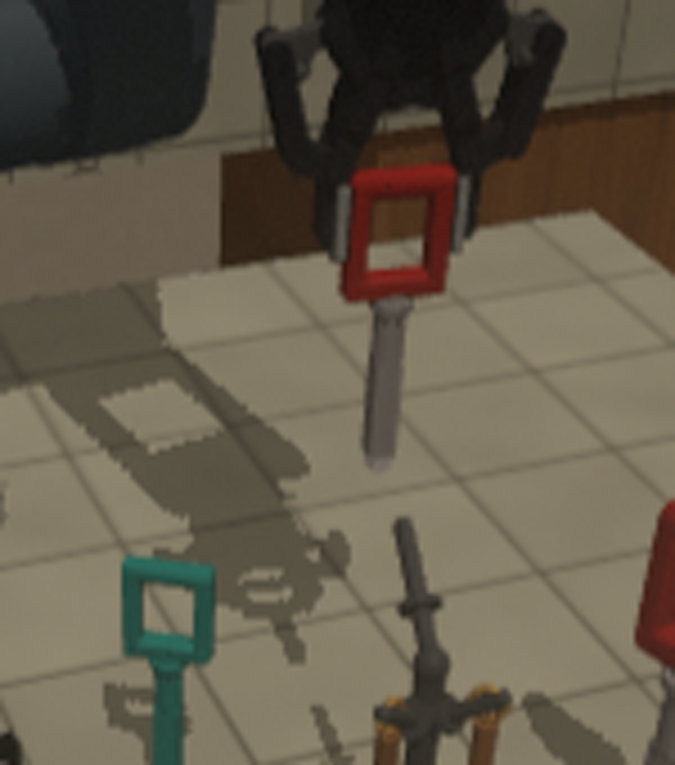

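Emit:
move_arm(deltas=[40,25,0,0,0,0,0,40,25,0,0,0,0,0,40,25,0,0,0,0,0,40,25,0,0,0,0,0,40,0,0,0,0,0,0,40,0,0,0,0,0,0])

```text
t: 23.85
tcp_pos: [0.4011, 0.2074, 0.205]
tool_rot: [-0.538, -0.459, 0.538, -0.459]
force: [0.1, -0.1, -2.2]
finger_gap: 0.564
```

Run:
```python
from key import *
s0,R=plan([.4117,.2053,.2045],-99)
s=snap('scene');save(s,'pics/s16.png',(240,30,350,160),5)
c=s0['tcp_pos'][:2]
q=bow(s,c);
e=np.array([np.sin(np.radians(9)),np.cos(np.radians(9))])  # stand y
n=np.array([e[1],-e[0]])  # stand x
h=np.array([.4915,.193])
a=(q[:,:2]-h)@e;b=(q[:,:2]-h)@n
print('key along standy pct',np.percentile(a,[0,1,50,99,100]).round(4),'along standx',np.percentile(b,[1,50,99]).round(4))
P=pts(s);hs=cv2.cvtColor(s['image'],cv2.COLOR_RGB2HSV)
p=P.reshape(-1,3);d=p[:,:2]-h;A=d@e;B=d@n
m=(B>-.045)&(B<-.005)&(abs(A)<.02)&(p[:,2]>.185)&(p[:,2]<.235)&(hs.reshape(-1,3)[:,1]<110)
for lo in np.arange(-.045,-.005,.01):
    k=m&(B>=lo)&(B<lo+.01);print('peg',lo.round(3),k.sum(),np.percentile(A[k],[2,50,98]).round(4) if k.sum()>3 else '',np.percentile(p[k,2],[50,98]).round(4) if k.sum()>3 else '')
# same for the start picture
import pickle
S=pickle.load(open('scene0.pkl','rb'));q=bow(S,h);print('start',np.percentile((q[:,:2]-h)@e,[0,1,50,99,100]).round(4),np.percentile((q[:,:2]-h)@n,[1,50,99]).round(4))
```

```text
t 23.85 tcp [0.4011 0.2074 0.205 ] q [ 0.229  0.303  1.856 -0.     0.983  1.957] F [ 0.09 -0.09 -2.18] M [ 0.06 -0.01  0.05] gap 48.1
 xaxis [-3.e-04 -2.e-04 -1.e+00] zyaw -99.0
 rx needed -0.0 or 180.0
 shift tool mm [ 0.5 10.8  0.4]
bow 345 z pct [0.212  0.2149 0.2164 0.246  0.2704 0.2715 0.2724 0.2734]
key along standy pct [-0.0281 -0.0261  0.0004  0.0221  0.0241] along standx [-0.092  -0.0809 -0.0771]
peg -0.045 4 [-0.0052 -0.0028  0.0006] [0.2159 0.2165]
peg -0.035 25 [-0.0057 -0.0023  0.0037] [0.2112 0.2167]
peg -0.025 22 [-0.0055 -0.0013  0.0038] [0.2041 0.209 ]
peg -0.015 23 [-0.0053 -0.003   0.004 ] [0.1983 0.2043]
bow 286 z pct [0.151  0.1525 0.1555 0.1931 0.2083 0.2089 0.2096 0.2104]
start [-0.0257 -0.0254 -0.007   0.0219  0.0226] [-0.0081  0.0033  0.0068]
```

View pics/s16.png

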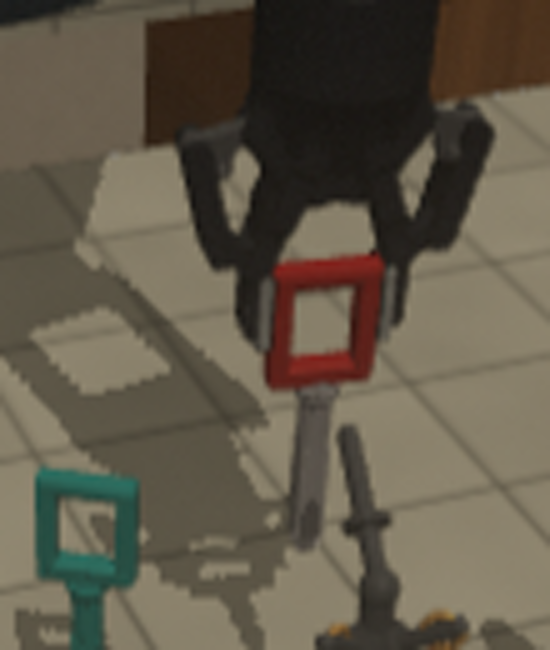

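Aligned sideways to ~1 mm of the peg (key centre −2 mm, peg −1 mm); key is 84 mm out and 63 mm above home. Raise 4 mm for clearance, slide in parallel to the peg.

Emit:
move_arm(deltas=[40,-4,0,-1,0,0,0,40,7,10,0,0,0,0,40,7,10,0,0,0,0,40,7,10,0,0,0,0,40,7,10,0,0,0,0,40,7,10,0,0,0,0,40,7,10,0,0,0,0,40,0,0,0,0,0,0])

```text
t: 24.7
tcp_pos: [0.4609, 0.1998, 0.1656]
tool_rot: [-0.537, -0.46, 0.538, -0.46]
force: [-0.0, -0.3, -1.9]
finger_gap: 0.57
```

Run:
```python
from key import *
s0,R=plan()
s=snap('scene');save(s,'pics/s17.png',(250,50,360,170),5)
c=s0['tcp_pos'][:2];q=bow(s,c);h=np.array([.4915,.193]);e=np.array([np.sin(np.radians(9)),np.cos(np.radians(9))]);n=np.array([e[1],-e[0]])
print(np.percentile((q[:,:2]-h)@e,[0,1,50,99,100]).round(4),np.percentile((q[:,:2]-h)@n,[1,50,99]).round(4))
```

```text
t 24.7 tcp [0.4609 0.1998 0.1656] q [ 0.186  0.428  1.783 -0.     0.932  1.913] F [-0.03 -0.28 -1.95] M [-0.03 -0.01  0.04] gap 48.7
 xaxis [-6.e-04 -2.e-04 -1.e+00] zyaw -98.91
bow 311 z pct [0.1743 0.1758 0.1791 0.213  0.2312 0.2321 0.2332 0.237 ]
[-0.0263 -0.0247 -0.0015  0.0238  0.0258] [-0.0309 -0.0206 -0.017 ]
```

View pics/s17.png

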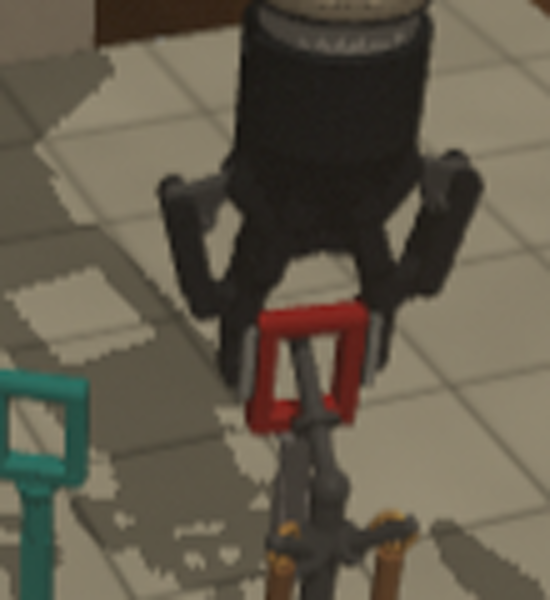

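Peg runs through the eye. Slide 19 mm further, then lower onto the peg.

Emit:
move_arm(deltas=[40,6,9,0,0,0,0,40,7,10,0,0,0,0,40,2,0,0,0,0,0,40,2,0,0,0,0,0,40,2,0,0,0,0,0,40,0,0,0,0,0,0])

```text
t: 25.35
tcp_pos: [0.4777, 0.1972, 0.1476]
tool_rot: [-0.537, -0.46, 0.537, -0.46]
force: [0.3, 0.2, -1.6]
finger_gap: 0.57
```

Run:
```python
from key import *
s0,R=plan()
s=snap('scene');save(s,'pics/s18.png',(250,50,360,170),5)
c=s0['tcp_pos'][:2];q=bow(s,c);h=np.array([.4915,.193]);e=np.array([np.sin(np.radians(9)),np.cos(np.radians(9))]);n=np.array([e[1],-e[0]])
print(np.percentile((q[:,:2]-h)@e,[0,1,50,99,100]).round(4),np.percentile((q[:,:2]-h)@n,[1,50,99]).round(4))
```

```text
t 25.35 tcp [0.4777 0.1972 0.1476] q [0.175 0.473 1.765 0.    0.905 1.9  ] F [ 0.35  0.16 -1.6 ] M [0.02 0.   0.05] gap 48.7
 xaxis [-9.e-04 -1.e-04 -1.e+00] zyaw -98.86
bow 319 z pct [0.1568 0.1577 0.1597 0.1951 0.2134 0.2138 0.2148 0.2192]
[-0.0253 -0.0243 -0.001   0.0244  0.0247] [-0.0206 -0.0037 -0.0003]
```

Emit:
move_arm(deltas=[40,1,0,0,0,0,0,40,1,0,0,0,0,0,40,0,0,0,0,0,0])

```text
t: 25.7
tcp_pos: [0.4791, 0.1973, 0.1462]
tool_rot: [0.538, 0.46, -0.537, 0.46]
force: [0.7, -0.1, -1.2]
finger_gap: 0.572
```

```bash
python3 -c "
from key import *
plan()"
```

```text
t 25.7 tcp [0.4791 0.1973 0.1462] q [ 0.175  0.475  1.765 -0.     0.899  1.9  ] F [ 0.67 -0.14 -1.17] M [-0.07 -0.14 -0.02] gap 48.9
 xaxis [ 1.9e-03  2.0e-04 -1.0e+00] zyaw -98.86
```

Emit:
move_arm(deltas=[40,1,0,0,0,0,0,40,0,0,0,0,0,0])

```text
t: 25.9
tcp_pos: [0.4798, 0.1973, 0.1455]
tool_rot: [0.538, 0.459, -0.536, 0.461]
force: [2.2, -0.1, 2.9]
finger_gap: 0.574
```

```bash
python3 -c "
from key import *
plan();s=snap('scene');save(s,'pics/s19.png',(250,50,360,170),5)"
```

```text
t 25.9 tcp [0.4798 0.1973 0.1455] q [ 0.175  0.477  1.765 -0.     0.897  1.9  ] F [ 2.23 -0.11  2.94] M [-0.09 -0.32  0.03] gap 49.0
 xaxis [ 3.4e-03  4.0e-04 -1.0e+00] zyaw -98.86
```

View pics/s19.png

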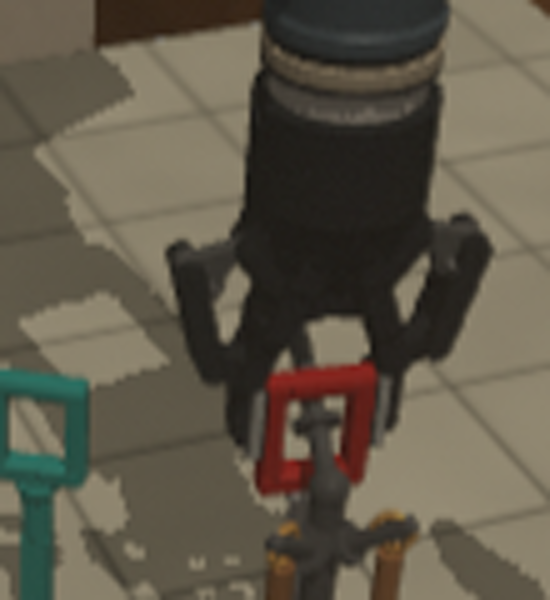

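The bar lies on the peg (stand now bears ≈4.5 N). Open gently.

Emit:
move_arm(deltas=[52,0,0,0,0,0,0,56,0,0,0,0,0,0,62,0,0,0,0,0,0,70,0,0,0,0,0,0,76,0,0,0,0,0,0,76,0,0,0,0,0,0], force=20)

```text
t: 26.55
tcp_pos: [0.4782, 0.1972, 0.1447]
tool_rot: [-0.537, -0.46, 0.537, -0.46]
force: [0.5, 0.2, -0.2]
finger_gap: 0.89
```

Run:
```python
from key import *
s0,R=plan()
s=snap('scene');save(s,'pics/s20.png',(250,50,360,170),5)
q=bow(s,[.485,.194]);h=np.array([.4915,.193]);e=np.array([np.sin(np.radians(9)),np.cos(np.radians(9))]);n=np.array([e[1],-e[0]])
print(np.percentile((q[:,:2]-h)@e,[0,1,50,99,100]).round(4),np.percentile((q[:,:2]-h)@n,[1,50,99]).round(4))
```

```text
t 26.55 tcp [0.4782 0.1972 0.1447] q [ 0.175  0.478  1.767 -0.     0.898  1.9  ] F [ 0.47  0.18 -0.22] M [0.04 0.03 0.02] gap 76.0
 xaxis [-3.e-04 -1.e-04 -1.e+00] zyaw -98.86
bow 317 z pct [0.1518 0.1532 0.1565 0.1909 0.2081 0.2089 0.2098 0.2111]
[-0.0256 -0.0251 -0.0052  0.0223  0.0244] [-0.0092  0.002   0.0058]
```

View pics/s20.png

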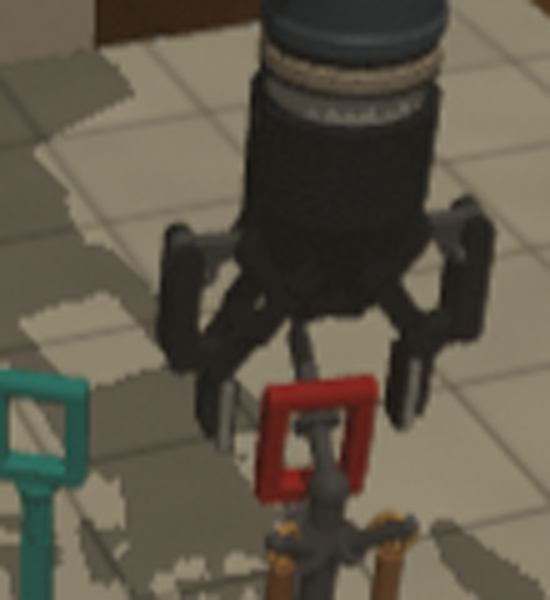

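Key slid home (bow heights as at the start), the fingers stand free on both sides. Retreat straight up.

Emit:
move_arm(deltas=[76,-10,0,0,0,0,0,76,-20,0,0,0,0,0,76,-30,0,0,0,0,0,76,-40,0,0,0,0,0,76,-40,0,0,0,0,0,76,-20,0,0,0,0,0,76,0,0,0,0,0,0,76,0,0,0,0,0,0,76,0,0,0,0,0,0,76,0,0,0,0,0,0])

```text
t: 27.6
tcp_pos: [0.4774, 0.197, 0.3033]
tool_rot: [-0.536, -0.46, 0.538, -0.459]
force: [-0.5, -0.3, 1.1]
finger_gap: 0.887
```

Run:
```python
from key import *
import pickle
s0,R=plan()
s=snap('scene');save(s,'pics/s21.png',None,1.5)
q=bow(s,[.485,.194]);h=np.array([.4915,.193]);e=np.array([np.sin(np.radians(9)),np.cos(np.radians(9))]);n=np.array([e[1],-e[0]])
print(np.percentile((q[:,:2]-h)@e,[0,1,50,99,100]).round(4),np.percentile((q[:,:2]-h)@n,[1,50,99]).round(4))
d=cv2.absdiff(s['image'],pickle.load(open('scene0.pkl','rb'))['image']).max(-1)
for nme,(a,b,c,dd) in dict(vise=(190,155,250,215),jar_spk=(222,215,262,275),tweezer=(238,270,310,298)).items(): print(nme,(d[b:dd,a:c]>40).mean().round(3))
```

```text
t 27.6 tcp [0.4774 0.197  0.3033] q [ 0.175  0.277  1.575 -0.     1.293  1.9  ] F [-0.46 -0.26  1.1 ] M [-0.    0.02  0.04] gap 75.8
 xaxis [-3.4e-03 -6.0e-04 -1.0e+00] zyaw -98.87
bow 290 z pct [0.1519 0.1537 0.1561 0.1926 0.2083 0.2089 0.2099 0.2106]
[-0.0251 -0.0249 -0.0058  0.0225  0.0242] [-0.0071  0.0022  0.0059]
vise 0.0
jar_spk 0.0
tweezer 0.0
```

View pics/s21.png

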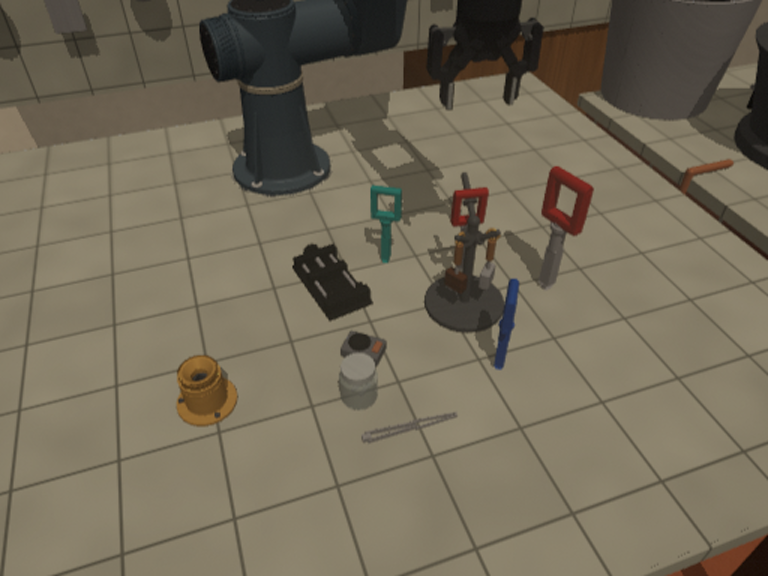

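The key hangs at (470,207) just as at the start, the bystanders are unmoved, and the gripper is clear at (483,85). Hand in.

```bash
python3 -c "
from station import job
print(job.sign_off())"
```

```text
the job is handed in; nothing more can be done
None
```

I shut the cock with the small red key, hung the key back on the slanted hook, released it and handed the job in at about 28 s. No verdict was reported, and the cock's shut state rests on wrist torque, since the joint cannot be read.

- **Seating:** The first try stopped high at 22 N. I lifted, turned 17° clockwise, and the key went in to about 44 mm below the mouth.
- **Turning:** About 0.35 N m drove the plug, then the torque rose to 0.57 N m. I turned too far: at about 130° the torque flipped sign, so the square apparently cammed over the socket's corners at the stop.
- **Shut check:** I carried on to the next flat, and the torque rose to 0.48 N m at roughly the angle where it had risen a quarter turn before. I take that as the plug still on its stop. I backed into the free play and drew the key out.
- **Hanging:** In the last picture the bow's heights match the start within about 1 mm and its sideways position within about 1–2 mm. It is upright and released, with the gripper about 0.1 m above.
- **Bystanders:** The picture areas around the vise, jar, speaker and tweezer show no change from the start.
- **Disagreements:** The open fingertips showed about 32–35 mm above the reported TCP, more than the stated 13 mm swing, so I set the grasp height from the picture. The play also felt wider than the stated 24°.

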